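# Recharge the roller capping station

### The job

Get the capping station ready to run: draw the feed slide right back, load every roller standing loose on the bench (not the stock in the blue crate) end to end into the tube magazine, and only then push the slide fully home by its red handle to feed the first roller against the stop in the nest and draw it right back so that the next one drops ready. Also tip the whole tray of orange caps into the steel hopper (before or after) and set the empty tray back upright on its rubber mat. Leave the oil bottle, screwdriver and spanner where they are.

Things in the scene. Friction and masses are not known exactly. Their poses are not given: they have to be found in the camera images.
- feeder: Steel shuttle feeder fixed to the bench, placed differently each run. Origin on the bench under the magazine's axis; x across, away from the robot, y along the feed from magazine to nest, z up. Floor plate top 16 mm up; two guide rails 20 mm high on it, 65 mm apart (50 mm high beside the magazine). A column (50 mm square, 235 mm high) stands at y = 168 mm, with an air cylinder on an arm swung away to +y.
- magazine_mouth (a point): Centre of the mouth (blue flared rim, 236 mm up) of the upright aluminium tube magazine. Bore 65 mm wide from 62 to 224 mm above the bench; the rim flares to 80 mm inside, about 90 mm outside. 18 mm slots front and back show the stack. A roller let go in the mouth falls onto the stack; five fill it. Nothing near stands higher than the rim. Axes as the feeder.
- magazine_seat (a point): Where the centre of the lowest roller in the magazine stands: on the magazine's axis, 22 mm above the floor plate (38 mm above the bench). Axes as the feeder.
- nest (a point): Where the centre of a fed roller stands in the nest: 80 mm along y from the magazine's axis, 22 mm above the floor plate, between the rails and against a 20 mm high end stop; open above. Axes as the feeder.
- slide_grip (a point): On the feed slide's red square handle post (22 x 22 mm, 30 to 105 mm above the bench): on its centre line, 20 mm below its top. It moves with the slide along the feeder's y: 205 mm before the magazine's axis when right back, 120 mm when fully home. Axes as the feeder.
- slide (a joint): Feed slide, metres: 0 = right back, 0.085 = fully home; starts part-way in and stays where left (friction 1.5 N, with a full stack up to 15 N). Its brass pusher, 56 mm above the bench at its top, 100 mm long, stands 38 mm before the magazine's axis when back; going home it pushes out the lowest roller and carries the stack on top; drawn back, the stack drops.
- hopper_mouth (a point): Centre of the mouth of the round steel cap hopper on a green vibratory feeder, fixed to the bench, 160 mm up. Mouth 200 mm wide inside, walls 4 mm; straight for 43 mm, then a cone down to a closed floor 57 mm above the bench.
- mat_c (a point): Centre of the top of the black rubber mat (210 x 180 x 3 mm, fixed) that is the tray's place; x along its length, z up.
- tray_grip (a point): Centre of the blue cross-bar handle of the loose aluminium tray, 88 mm above its underside. Tray 150 mm long (x), 120 wide (y), floor 3, walls 36 mm high at the sides and rear (+x); the -x end is an open spout. The bar, rigid with the tray, lies over its middle along y, 16 mm thick (x), 18 high. 0.4 kg full. The smooth caps slide out when it is tipped past 25 degrees, all by 55.
- roller1_c (a point): Centre (half-way up) of a loose aluminium roller: 60 mm diameter, 44 mm high, closed ends with a flush black plastic core, about 0.2 kg, standing on its end on the bench, z along its axis. Three to five rollers are there; the others are absent.
- roller2_c (a point): Centre (half-way up) of a loose aluminium roller: 60 mm diameter, 44 mm high, closed ends with a flush black plastic core, about 0.2 kg, standing on its end on the bench, z along its axis. Three to five rollers are there; the others are absent.
- roller3_c (a point): Centre (half-way up) of a loose aluminium roller: 60 mm diameter, 44 mm high, closed ends with a flush black plastic core, about 0.2 kg, standing on its end on the bench, z along its axis. Three to five rollers are there; the others are absent.
- roller4_c (a point): Centre (half-way up) of a loose aluminium roller: 60 mm diameter, 44 mm high, closed ends with a flush black plastic core, about 0.2 kg, standing on its end on the bench, z along its axis. Three to five rollers are there; the others are absent.
- roller5_c (a point): Centre (half-way up) of a loose aluminium roller: 60 mm diameter, 44 mm high, closed ends with a flush black plastic core, about 0.2 kg, standing on its end on the bench, z along its axis. Three to five rollers are there; the others are absent.
- cap1_c (a point): Centre of a loose orange plastic cap: disc 34 mm diameter and 14 mm high with a 20 mm stub on top, 24 mm high in all, 20 g; six of them stand in the tray.
- cap2_c (a point): Centre of a loose orange plastic cap: disc 34 mm diameter and 14 mm high with a 20 mm stub on top, 24 mm high in all, 20 g; six of them stand in the tray.
- cap3_c (a point): Centre of a loose orange plastic cap: disc 34 mm diameter and 14 mm high with a 20 mm stub on top, 24 mm high in all, 20 g; six of them stand in the tray.
- cap4_c (a point): Centre of a loose orange plastic cap: disc 34 mm diameter and 14 mm high with a 20 mm stub on top, 24 mm high in all, 20 g; six of them stand in the tray.
- cap5_c (a point): Centre of a loose orange plastic cap: disc 34 mm diameter and 14 mm high with a 20 mm stub on top, 24 mm high in all, 20 g; six of them stand in the tray.
- cap6_c (a point): Centre of a loose orange plastic cap: disc 34 mm diameter and 14 mm high with a 20 mm stub on top, 24 mm high in all, 20 g; six of them stand in the tray.
- oil: Yellow oil bottle with red lid, 56 mm diameter, 150 mm high, loose, to be left alone; origin under its foot.
- screwdriver: Loose screwdriver lying on the bench, to be left alone; origin under its middle.
- spanner: Loose spanner lying on the bench, to be left alone; origin under its middle.
Things that resemble listed ones, but are neither listed nor needed, are in the scene too. Leave any pink or purple look-alike of the part that bears roller2_c alone.

How it is judged:
On the way, in this order (a step that is already met when the one before it is completed fails the run):
1. slide drawn right back and every roller stands in the magazine (value of joint slide below 0.006 m and horizontal distance between each of roller1_c, roller2_c, roller3_c, roller4_c, roller5_c and magazine_mouth below 0.012 m and height (world z) of each of roller1_c, roller2_c, roller3_c, roller4_c, roller5_c below 0.225 m and angle between each of roller1_c, roller2_c, roller3_c, roller4_c, roller5_c's own z axis and vertical below 0.2 rad), for 0.2 s.
2. slide pushed fully home: a roller is in the nest (value of joint slide above 0.079 m and ((distance between roller1_c and nest below 0.012 m and angle between roller1_c's own z axis and vertical below 0.15 rad) or (distance between roller2_c and nest below 0.012 m and angle between roller2_c's own z axis and vertical below 0.15 rad) or (distance between roller3_c and nest below 0.012 m and angle between roller3_c's own z axis and vertical below 0.15 rad) or (distance between roller4_c and nest below 0.012 m and angle between roller4_c's own z axis and vertical below 0.15 rad) or (distance between roller5_c and nest below 0.012 m and angle between roller5_c's own z axis and vertical below 0.15 rad))), for 0.1 s.
3. slide drawn right back and the next roller has dropped to the magazine's floor (value of joint slide below 0.006 m and distance between any of roller1_c, roller2_c, roller3_c, roller4_c, roller5_c and magazine_seat below 0.012 m), for 0.2 s.
At the end, for the whole second after the job is handed in: One roller stands in the nest (12 mm), the others in the magazine with the lowest down on its floor (12 mm), the slide is right back (6 mm), all six caps lie in the hopper below its rim, and the tray stands upright on its mat, its bar within 60 mm of the mat's centre (all of step 3 and ((horizontal distance between roller1_c and magazine_mouth below 0.012 m and height (world z) of roller1_c below 0.225 m and angle between roller1_c's own z axis and vertical below 0.2 rad) or (distance between roller1_c and nest below 0.012 m and angle between roller1_c's own z axis and vertical below 0.15 rad)) and ((horizontal distance between roller2_c and magazine_mouth below 0.012 m and height (world z) of roller2_c below 0.225 m and angle between roller2_c's own z axis and vertical below 0.2 rad) or (distance between roller2_c and nest below 0.012 m and angle between roller2_c's own z axis and vertical below 0.15 rad)) and ((horizontal distance between roller3_c and magazine_mouth below 0.012 m and height (world z) of roller3_c below 0.225 m and angle between roller3_c's own z axis and vertical below 0.2 rad) or (distance between roller3_c and nest below 0.012 m and angle between roller3_c's own z axis and vertical below 0.15 rad)) and ((horizontal distance between roller4_c and magazine_mouth below 0.012 m and height (world z) of roller4_c below 0.225 m and angle between roller4_c's own z axis and vertical below 0.2 rad) or (distance between roller4_c and nest below 0.012 m and angle between roller4_c's own z axis and vertical below 0.15 rad)) and ((horizontal distance between roller5_c and magazine_mouth below 0.012 m and height (world z) of roller5_c below 0.225 m and angle between roller5_c's own z axis and vertical below 0.2 rad) or (distance between roller5_c and nest below 0.012 m and angle between roller5_c's own z axis and vertical below 0.15 rad)) and ((distance between roller1_c and nest below 0.012 m and angle between roller1_c's own z axis and vertical below 0.15 rad) or (distance between roller2_c and nest below 0.012 m and angle between roller2_c's own z axis and vertical below 0.15 rad) or (distance between roller3_c and nest below 0.012 m and angle between roller3_c's own z axis and vertical below 0.15 rad) or (distance between roller4_c and nest below 0.012 m and angle between roller4_c's own z axis and vertical below 0.15 rad) or (distance between roller5_c and nest below 0.012 m and angle between roller5_c's own z axis and vertical below 0.15 rad)) and horizontal distance between each of cap1_c, cap2_c, cap3_c, cap4_c, cap5_c, cap6_c and hopper_mouth below 0.1 m and z of each of cap1_c, cap2_c, cap3_c, cap4_c, cap5_c, cap6_c in the frame of hopper_mouth below 0 m and horizontal distance between tray_grip and mat_c below 0.06 m and angle between tray_grip's own z axis and vertical below 0.08 rad and height (world z) of tray_grip below 0.1 m and linear speed of each of tray, roller1, roller2, roller3, roller4, roller5 below 0.02 m/s); the robot touches nothing.
It fails at once if the oil bottle is disturbed (moved more than 30 mm) (distance of oil from where it was at the start of the episode above 0.03 m).
It fails at once if the screwdriver is disturbed (moved more than 30 mm) (distance of screwdriver from where it was at the start of the episode above 0.03 m).
It fails at once if the spanner is disturbed (moved more than 30 mm) (distance of spanner from where it was at the start of the episode above 0.03 m).
Of roller1, roller2, roller3, roller4, roller5 only 3 to 5 are there at a start; the rules pass over those that are not, and their reading is None.
At some moment in a run one of roller1, roller2, roller3, roller4, roller5 may be knocked a few centimetres aside while the robot is not near it.
It also fails if it takes over 210 s, if anything falls off the work surface, if the arm or the gripper's body presses on something with over 40 N, if the wrist force passes 120 N, or if a joint passes its speed limit or range.

### The arm

A 7-joint arm with a two-finger parallel gripper is mounted at the origin on the work surface. World frame = base frame: x ahead of the robot, y to its left, z up, the work surface at z = 0. Lengths are in m, angles in rad, forces in N, time in s.
With the tool pointing down it reaches from about 0.4 to 0.925 m from the base axis. Payload 4.1 kg.
Tool frame: the origin (TCP) lies at the very end of the fingers, on their centre line; the grasp point (between the pads) lies tcp_to_grasp behind it (tcp_to_grasp is the distance from the TCP to the grasp point, in m); z points along the fingers, y is the line along which they close (so a half turn about z gives the same grasp; the last joint's range is limited). The gripper opens to 85 mm and grips with 20 to 120 N. Pads are 22 mm wide; open, the fingers measure 114 mm over their backs; the gripper's body (76 mm by 85 mm) begins 54 mm behind the grasp point. The pads swing forward as they close: fully open they stand 13 mm farther back than shut.
Start: joints at [-1.437, 0.398, 0.045, 1.537, -0.019, 1.207, -0.051], TCP at [0.15, 0.633, 0.231] pointing down, gripper open.
Joint ranges: [-2.82, 2.82], [-0.49, 2.23], [-1.37, 1.46], [0, 2.46], [-1.36, 4.5], [0.23, 2], [-2.94, 2.94]. Speed limits (rad/s): [2.57, 2.57, 3.14, 3.14, 3.14, 3.14, 3.14].

### API

Orientations are given as a rotation vector (axis times angle).
In Python, from station import sense, get_image, close_job, tcp_to_grasp gives the robot as it stands.
- The arm moves only by the tool move_arm, never from a script. Its argument "motion" is one flat list of numbers, 7 for each row, row after row: the shift along the world's x, y, z in units of 200 mm (1.0 is 200 mm), then the turn, a rotation vector about the world's x, y, z in units of pi rad (1.0 is pi rad), then the opening, from -1 (shut) to 1 (fully open). In form: [tx, ty, tz, ax, ay, az, jaw, tx, ty, tz, ax, ay, az, jaw, ...]. A call has 1 to 10 rows; each row is the pose to reach, as a shift and turn from the pose commanded when the call began, turning the shorter way round; what a row does not reach only later rows make up. A row lasts 1/10 s, in which the tool goes at most 50 mm and 8.59 degrees, less where a joint would pass 70% of its speed; a pose out of reach is approached as far as the arm can. A call with a number of a shift or a turn outside -1 to 1 is refused whole. A call with a gripper value outside its range is refused whole. The fingers move at their own pace and stop on an object; "newtons" is the grip in N (left out, the last holds). Time passes only in rows, so rows that repeat a pose let the fingers close. It gives the time, the measured TCP pose, the force, the opening and the grip force at its end, in the units of the state.
- sense(): the state, without advancing time (a new reading comes with each control period).
- get_image(name): name is "side" or "top"; returns a dict with "image" (420x560x3 uint8, red, green, blue), "z_map" (420x560 float32, m along the optical axis (not along the pixel's ray), 0 where there is no reading), "camera_matrix" (3x3 intrinsics, pixels), "camera_from_world" (4x4, takes a point from world to camera coordinates). Camera axes: x right, y up, looking along -z (the intrinsics and any distortion apply to the point x, -y, -z); pixel columns grow to the right and rows downward; lengths in m; the calibration is good to about 2 mm. A picture is of the moment at which its call begins.
- close_job(): hands the job in; it is judged then, once.
The state is a dict: "clock": time; "joints": joint angles; "joint_velocities": joint speeds; "joint_efforts": joint torques, N m; "tcp_pos": TCP position; "tool_rot": TCP orientation; "ft_force": force on the tool from outside, world axes, zero at the start; "ft_torque": the same for the moment, N m; "opening": finger opening in m; "finger_force": force on a finger pad.
Only numpy, scipy, OpenCV 4.12 (cv2) and the standard library are available. Lean on these libraries where they do the work, as an engineer would, in place of code of your own. Each camera call takes 0.05 s, during which the arm holds its last target. There are 200 camera calls.

## Working session

There is one attempt and no reset: what is moved stays moved. The work goes in short steps, Python scripts to look and compute and a tool call to move; the robot and the scene stay as the last step left them, time stands still between calls to the robot, and variables do not carry over. Pictures are saved under pics/ and viewed, at most 14 in all, crops included, and the job is handed in when it is done.

Besides the shell and the picture viewer there is one more tool, called after ">>>" as name(argument=value, ...) on one line, values as JSON. move_arm: Moves the arm, as the interface text tells. Shifts and turns lie within -1 to 1; 1 stands for 200 mm of shift or pi rad of turn. Its arguments: {"type":"object","properties":{"motion":{"type":"array","items":{"type":"number"}},"newtons":{"type":"number"}},"required":["motion"]}

```bash
mkdir -p pics; ls; cat > h.py <<'E'
import numpy as np, cv2
from station import sense, get_image, close_job, tcp_to_grasp
def cloud(d):
    z=d["z_map"]; K=d["camera_matrix"]; T=np.linalg.inv(d["camera_from_world"])
    v,u=np.mgrid[:z.shape[0],:z.shape[1]]
    P=np.stack([(u-K[0,2])/K[0,0]*z,-(v-K[1,2])/K[1,1]*z,-z],-1)
    W=P@T[:3,:3].T+T[:3,3]; W[z==0]=np.nan
    return W
def save(d,n,crop=None,s=1):
    im=d["image"][...,::-1]
    if crop: im=im[crop[1]:crop[3],crop[0]:crop[2]]
    cv2.imwrite("pics/"+n,cv2.resize(im,None,fx=s,fy=s,interpolation=cv2.INTER_CUBIC))
E
python3 - <<'E'
from h import *
s=sense(); print({k:np.round(v,3) for k,v in s.items()}, tcp_to_grasp)
for n in("top","side"):
    d=get_image(n); save(d,n+"0.png",s=1.4); np.savez("/tmp/"+n+"0.npz",**d)
    print(np.round(d["camera_from_world"],3), np.round(d["camera_matrix"],1), d.keys())
E
```

```text
pics
{'clock': np.float64(0.0), 'joints': array([-1.437,  0.399,  0.045,  1.538, -0.019,  1.207, -0.051]), 'joint_velocities': array([ 0.001,  0.002,  0.001,  0.001, -0.   ,  0.   , -0.   ]), 'joint_efforts': array([ 0.0000e+00, -4.7513e+01,  1.3650e+00, -2.5422e+01,  1.2000e-02,
        1.0000e-02,  0.0000e+00]), 'tcp_pos': array([0.15 , 0.632, 0.23 ]), 'tool_rot': array([-3.65e-01, -3.12e+00,  3.00e-03]), 'ft_force': array([-0.24 ,  0.23 , -0.808]), 'ft_torque': array([ 0.001, -0.026, -0.026]), 'finger_force': np.float64(0.0), 'opening': np.float64(0.086)} 0.0187
[[ 0.088 -0.996  0.004 -0.07 ]
 [ 0.968  0.086  0.234 -0.531]
 [-0.233 -0.017  0.972 -1.269]
 [ 0.     0.     0.     1.   ]] [[479.5   0.  277.9]
 [  0.  479.5 207.9]
 [  0.    0.    1. ]] dict_keys(['image', 'z_map', 'camera_matrix', 'camera_from_world'])
[[ 0.842 -0.539  0.016 -0.452]
 [ 0.393  0.633  0.667 -0.267]
 [-0.37  -0.556  0.745 -1.222]
 [ 0.     0.     0.     1.   ]] [[434.4   0.  281.2]
 [  0.  434.4 203.7]
 [  0.    0.    1. ]] dict_keys(['image', 'z_map', 'camera_matrix', 'camera_from_world'])
```

View pics/top0.png

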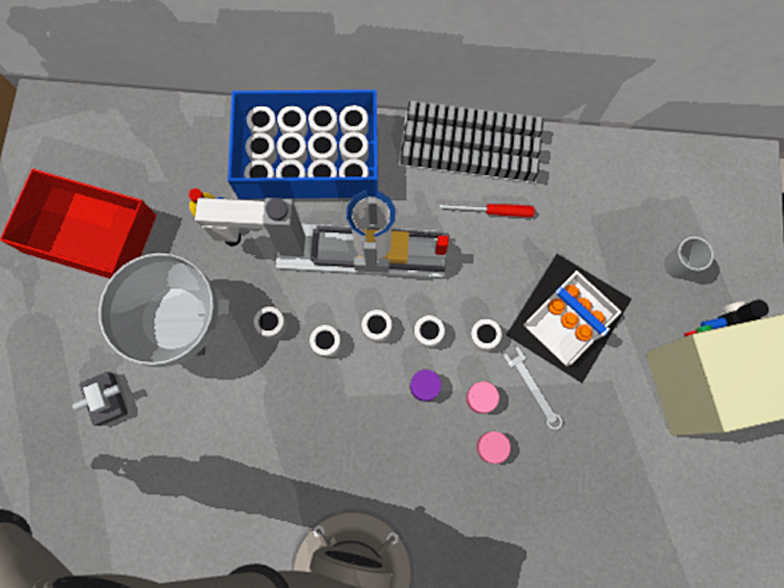

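View pics/side0.png

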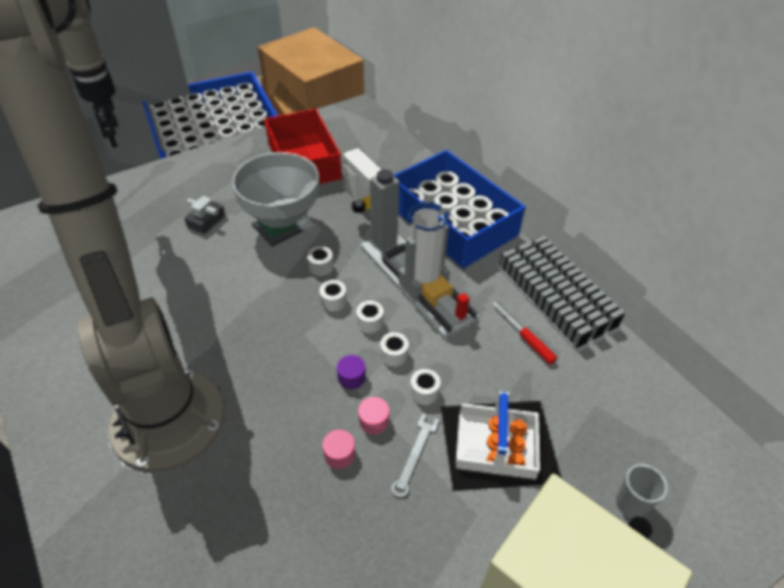

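The top view shows five loose white rollers (268,321)…(487,333), with the magazine rim at (371,214) and the red handle at (442,245). The hopper is at (157,308), the tray with its blue bar at (580,310), and the oil bottle at (197,197). The spanner lies at (533,390). Next I measure these.

```bash
cat >> h.py <<'E'
def ray(d,u,v,z):
    K=d["camera_matrix"]; T=np.linalg.inv(d["camera_from_world"])
    r=T[:3,:3]@np.array([(u-K[0,2])/K[0,0],-(v-K[1,2])/K[1,1],-1]); o=T[:3,3]
    return o+r*(z-o[2])/r[2]
def comps(m,amin=30):
    n,l,st,c=cv2.connectedComponentsWithStats(m.astype(np.uint8))
    return [(l==i,c[i],st[i]) for i in range(1,n) if st[i,4]>=amin]
def rollers(d,x=(.35,.62),zz=(.036,.055)):
    """top faces of white rollers"""
    W=cloud(d); im=d["image"].astype(int); out=[]
    m=(np.abs(W[...,2]-.044)<.009)&(W[...,0]>x[0])&(W[...,0]<x[1])&(im.max(2)-im.min(2)<50)
    for mk,c,st in comps(m,120):
        (u,v),(a,b),_=cv2.fitEllipse(max(cv2.findContours(mk.astype(np.uint8),0,1)[0],key=len))
        out.append((*np.round(ray(d,u,v,.044),4)[:2],round(a,1),round(b,1)))
    return out
E
python3 - <<'E'
from h import *
for n in("top","side"):
    d=dict(np.load(f"/tmp/{n}0.npz")); W=cloud(d); hs=cv2.cvtColor(d["image"],cv2.COLOR_RGB2HSV); H,S,V=[hs[...,i].astype(int) for i in range(3)]
    print(n); print(" rollers",*rollers(d),sep="\n  ")
    red=((H<6)|(H>174))&(S>150)&(V>90)
    for mk,c,st in comps(red,15):
        p=W[mk]; print(" red",np.round(c),st[4],np.round(np.nanmedian(p,0),3),"zmax",np.round(np.nanmax(p[:,2]),3))
    blue=(H>95)&(H<125)&(S>140)&(V>60)
    for mk,c,st in comps(blue,40):
        p=W[mk]; p=p[np.isfinite(p[:,2])]; print(" blue",np.round(c),st[4],np.round(np.median(p,0),3),"z",np.round(np.percentile(p[:,2],[5,95]),3))
        q=p[np.abs(p[:,2]-np.percentile(p[:,2],80))<.008]
        r=cv2.minAreaRect(q[:,:2].astype(np.float32)); print("    rect",np.round(r[0],4),np.round(r[1],3),round(r[2],1))
    m=(np.abs(W[...,2]-.16)<.006)&(W[...,1]>.2)&(W[...,0]<.62)
    for mk,c,st in comps(m,80):
        p=W[mk][:,:2].astype(np.float32); print(" hop",np.round(cv2.minEnclosingCircle(p),4) if 0 else cv2.minEnclosingCircle(p))
    # column top, rail, mat
    m=(np.abs(W[...,2]-.036)<.006)&(W[...,0]>.6)&(W[...,0]<.85)&(np.abs(W[...,1])<.3)
    for mk,c,st in comps(m,60):
        p=W[mk]; x=np.polyfit(p[:,1],p[:,0],1); print(" rail",np.round(c),st[4],"yaw",np.degrees(np.arctan(-x[0])),np.round(np.nanmedian(p,0),3),np.round([np.nanmin(p[:,1]),np.nanmax(p[:,1])],3))
    m=(V<60)&(np.abs(W[...,2]-.004)<.007)&(W[...,1]<-.15)&(W[...,0]>.35)
    for mk,c,st in comps(m,300):
        r=cv2.minAreaRect(W[mk][:,:2].astype(np.float32)); print(" mat",r)
E
```

```text
top
 rollers
  (np.float64(0.4584), np.float64(0.212), 20.4, 21.0)
  (np.float64(0.4711), np.float64(-0.002), 20.4, 20.7)
  (np.float64(0.4688), np.float64(-0.1073), 20.4, 20.8)
  (np.float64(0.4714), np.float64(-0.2203), 20.3, 21.0)
  (np.float64(0.4308), np.float64(0.0967), 20.8, 21.0)
 red [ 52. 159.] 4762 [0.638 0.65  0.009] zmax 0.099
 red [139. 139.] 64 [0.672 0.363 0.15 ] zmax 0.21
 red [365. 150.] 263 [ 0.743 -0.262  0.023] zmax 0.031
 red [315. 174.] 103 [ 0.63  -0.118  0.102] zmax 0.112
 red [493. 238.] 18 [ 0.489 -0.585  0.131] zmax 0.223
 blue [217. 106.] 4202 [0.818 0.181 0.065] z [0.005 0.229]
    rect [0.8398 0.1816] [0.204 0.3  ] 5.9
 blue [415. 222.] 269 [ 0.521 -0.394  0.099] z [0.091 0.103]
    rect [ 0.5217 -0.3948] [0.112 0.017] 50.1
 blue [511. 230.] 96 [ 0.511 -0.632  0.139] z [0.131 0.145]
    rect [ 0.5107 -0.632 ] [0.016 0.045] 17.3
 hop ((0.44457265734672546, 0.3975546061992645), 0.1051420047879219)
 rail [333. 119.] 155 yaw -2.9358201277526765 [ 0.827 -0.164  0.036] [-0.283 -0.036]
 rail [230. 168.] 166 yaw 32.44765401129067 [0.658 0.137 0.036] [0.07  0.14
[... 1145 characters left out ...]
blue [330. 148.] 2521 [0.846 0.099 0.069] z [0.013 0.101]
    rect [0.8376 0.1775] [0.204 0.303] 6.0
 blue [359. 299.] 206 [ 0.523 -0.395  0.099] z [0.096 0.102]
    rect [ 0.5209 -0.3963] [0.112 0.014] 50.7
 hop ((0.3994128108024597, 1.519601821899414), 0.10928629338741302)
 hop ((0.4446095824241638, 0.39488470554351807), 0.10843420773744583)
 rail [335. 178.] 84 yaw 40.56682463128467 [0.767 0.029 0.036] [0.019 0.088]
 rail [384. 211.] 170 yaw -2.8626578792023345 [ 0.825 -0.166  0.036] [-0.3  -0.02]
 rail [319. 217.] 218 yaw 4.1454347581968625 [ 0.628 -0.072  0.038] [-0.133 -0.015]
 mat ((0.5268105268478394, -0.3972317576408386), (0.17946554720401764, 0.207036554813385), 61.677425384521484)
```

```bash
python3 - <<'E'
from h import *
d=dict(np.load("/tmp/top0.npz")); W=cloud(d); hs=cv2.cvtColor(d["image"],cv2.COLOR_RGB2HSV); H,S,V=[hs[...,i].astype(int) for i in range(3)]
blue=(H>95)&(H<125)&(S>120)
m=blue&(W[...,2]>.2)&(W[...,0]<.75)
print("rim z",np.nanpercentile(W[m][:,2],[10,50,90]))
v,u=np.nonzero(m); 
h=cv2.convexHull(np.stack([u,v],1).astype(np.int32)); e=cv2.fitEllipse(h); c=ray(d,*e[0],.236); print("rim",c,e)
P=W[m]; P=P[P[:,2]>.23]; print("rim pts circle",cv2.minEnclosingCircle(P[:,:2].astype(np.float32)))
red=((H<6)|(H>174))&(S>150)&(V>90)&(np.abs(W[...,2]-.105)<.008)&(np.abs(W[...,1])<.2)
v,u=np.nonzero(red); q=ray(d,u.mean(),v.mean(),.105); print("handle",q,len(u),np.round(W[red].min(0),3),np.round(W[red].max(0),3))
m=(np.abs(W[...,2]-.237)<.012)&(W[...,1]>.1)&(W[...,1]<.25)&(W[...,0]<.8)
r=cv2.minAreaRect(W[m][:,:2].astype(np.float32)); print("column",r,np.median(W[m],0))
dd=q-c; print("yaw of feeder y about z (deg from world y)",np.degrees(np.arctan2(dd[0],-dd[1])),"dist",np.hypot(*dd[:2]))
# tray profile along e=(.766,-.643)
e=np.array([.766,-.643]); n=np.array([.643,.766]); o=np.array([.521,-.3955])
R=(W[...,:2]-o)@e; T=(W[...,:2]-o)@n
for a in np.arange(-.1,.1,.01):
    k=(np.abs(R-a)<.005)&(np.abs(T)<.065); z=W[...,2][k]; print(round(a,2),np.round(np.nanpercentile(z,[5,30,50,70,90]),3))
save(d,"tray.png",(340,160,480,290),4)
E
```

```text
rim z [0.22612227 0.2330501  0.23784736]
rim [ 0.58099655 -0.23523037  0.236     ] ((366.3197326660156, 180.71676635742188), (37.42251968383789, 404.2170104980469), 105.38540649414062)
rim pts circle ((0.6345468163490295, 0.020291859284043312), 0.044536422938108444)
handle [ 0.63667911 -0.11789909  0.105     ] 59 [ 0.626 -0.128  0.098] [ 0.648 -0.107  0.112]
column ((0.6244716048240662, 0.18610258400440216), (0.04304860904812813, 0.044782932847738266), 87.21105194091797) [0.62655095 0.18719739 0.23532188]
yaw of feeder y about z (deg from world y) 154.61212775205308 dist 0.12987369656034276
-0.1 [-0.004  0.     0.002  0.004  0.006]
-0.09 [-0.002  0.001  0.003  0.005  0.007]
-0.08 [-0.002  0.001  0.003  0.004  0.006]
-0.07 [0.    0.004 0.006 0.008 0.011]
-0.06 [0.002 0.005 0.007 0.008 0.014]
-0.05 [0.003 0.005 0.007 0.009 0.025]
-0.04 [0.002 0.005 0.006 0.008 0.016]
-0.03 [0.002 0.005 0.007 0.008 0.013]
-0.02 [0.002 0.006 0.008 0.011 0.021]
-0.01 [0.004 0.019 0.028 0.085 0.097]
-0.0 [0.007 0.03  0.096 0.1   0.102]
0.01 [0.005 0.019 0.026 0.098 0.101]
0.02 [0.001 0.005 0.006 0.007 0.01 ]
0.03 [0.029 0.031 0.032 0.035 0.04 ]
0.04 [0.017 0.024 0.029 0.031 0.035]
0.05 [0.003 0.015 0.021 0.027 0.037]
0.06 [0.002 0.005 0.007 0.009 0.024]
0.07 [0.003 0.009 0.018 0.03  0.039]
0.08 [-0.002  0.005  0.036  0.038  0.04 ]
0.09 [-0.     0.002  0.004  0.005  0.007]
```

View pics/tray.png

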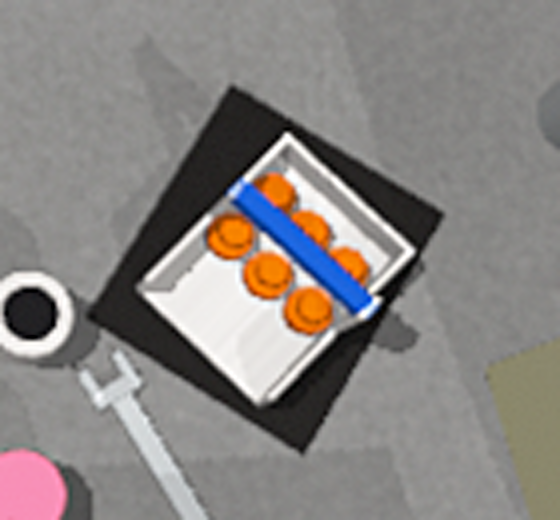

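The tray picture shows the open spout at the lower left (toward the robot), so tray +x has azimuth ≈ -40°. Two rows of three caps lie either side of the bar. I now move to the slide handle.

>>> move_arm(motion=[0.61,-0.95,0.45,0,0,-0.103,1,0.61,-0.95,0.45,0,0,-0.103,1,0.61,-0.95,0.45,0,0,-0.103,1,0.61,-0.95,0.45,0,0,-0.103,1,0.61,-0.95,0.45,0,0,-0.103,1,0.61,-0.95,0.45,0,0,-0.103,1,0.61,-0.95,0.45,0,0,-0.103,1], newtons=80)

```text
clock: 0.8
tcp_pos: [0.2724, 0.442, 0.3217]
tool_rot: [-0.866, -3.019, -0.002]
ft_force: [-0.1, 1.0, 0.1]
opening: 0.0852
finger_force: 0.0
```

>>> move_arm(motion=[0.61,-0.95,0,0,0,-0.103,1,0.61,-0.95,0,0,0,-0.103,1,0.61,-0.95,0,0,0,-0.103,1,0.61,-0.95,0,0,0,-0.103,1,0.61,-0.95,0,0,0,-0.103,1,0.61,-0.95,0,0,0,-0.103,1])

```text
clock: 1.4
tcp_pos: [0.3954, 0.2498, 0.3207]
tool_rot: [1.345, 2.838, -0.003]
ft_force: [0.4, 0.2, 0.8]
opening: 0.0854
finger_force: 0.0
```

>>> move_arm(motion=[0.61,-0.95,0,0,0,-0.103,1,0.61,-0.95,0,0,0,-0.103,1,0.61,-0.95,0,0,0,-0.103,1,0.61,-0.95,0,0,0,-0.103,1,0.61,-0.95,0,0,0,-0.103,1,0.61,-0.95,0,0,0,-0.103,1])

```text
clock: 2.0
tcp_pos: [0.5172, 0.0606, 0.3205]
tool_rot: [1.783, 2.585, -0.004]
ft_force: [0.1, 0.8, 0.1]
opening: 0.0855
finger_force: 0.0
```

>>> move_arm(motion=[0.61,-0.9,0,0,0,-0.103,1,0.61,-0.9,0,0,0,-0.103,1,0.61,-0.9,0,0,0,-0.103,1,0.61,-0.9,0,0,0,-0.103,1,0.61,-0.9,0,0,0,-0.103,1,0.61,-0.9,0,0,0,-0.103,1])

```text
clock: 2.6
tcp_pos: [0.6389, -0.1171, 0.3192]
tool_rot: [-2.172, -2.268, 0.004]
ft_force: [-0.6, 0.2, -0.6]
opening: 0.0855
finger_force: 0.0
```

```bash
cat >> h.py <<'E'
from scipy.spatial.transform import Rotation as Rn
def st():
    s=sense(); M=Rn.from_rotvec(s["tool_rot"]).as_matrix()
    print("t",s["clock"],"tcp",np.round(s["tcp_pos"],4),"yaw_y",round(np.degrees(np.arctan2(M[1,1],M[0,1])),2),"z",np.round(M[:,2],3),"open",round(float(s["opening"]),4),"q",np.round(s["joints"],2),"F",np.round(s["ft_force"],1))
    return s
E
python3 - <<'E'
from h import *
st()
d=dict(np.load("/tmp/top0.npz")); W=cloud(d); hs=cv2.cvtColor(d["image"],cv2.COLOR_RGB2HSV); H,S,V=[hs[...,i].astype(int) for i in range(3)]
m=(H>95)&(H<125)&(S>90); m[:,:240]=0; m[:,290:]=0; m[:135]=0;m[175:]=0
mk,c,s_=max(comps(m,20),key=lambda t:t[2][4])
v,u=np.nonzero(mk); print(u.min(),u.max(),v.min(),v.max())
e=cv2.fitEllipse(cv2.convexHull(np.stack([u,v],1).astype(np.int32))); print(e, ray(d,*e[0],.234))
E
```

```text
t 2.6 tcp [ 0.6389 -0.1171  0.3192] yaw_y 2.48 z [-0.003 -0.001 -1.   ] open 0.0855 q [-0.4   0.44  0.76  1.42 -0.3   1.4   0.4 ] F [-0.6  0.2 -0.6]
240 281 135 168
((260.3024597167969, 148.5635528564453), (34.78726577758789, 46.37385559082031), 123.68168640136719) [0.64154496 0.03069315 0.234     ]
```

>>> move_arm(motion=[-0.01,0,-0.8,0,0,0,1,-0.01,0,-0.8,0,0,0,1,-0.01,0,-0.8,0,0,0,1,-0.01,0,-0.8,0,0,0,1,-0.01,0,-0.8,0,0,0,1])

```text
clock: 3.1
tcp_pos: [0.6351, -0.1138, 0.1597]
tool_rot: [-2.165, -2.27, 0.002]
ft_force: [0.1, -0.6, 2.3]
opening: 0.0853
finger_force: 0.0
```

>>> move_arm(motion=[0,0,-0.465,0,0,0,1,0,0,-0.465,0,0,0,1,0,0,-0.465,0,0,0,1,0,0,-0.465,0,0,0,-1,0,0,-0.465,0,0,0,-1,0,0,-0.465,0,0,0,-1,0,0,-0.465,0,0,0,-1,0,0,-0.465,0,0,0,-1,0,0,-0.465,0,0,0,-1])

```text
clock: 4.0
tcp_pos: [0.6379, -0.1177, 0.0704]
tool_rot: [2.171, 2.266, 0.005]
ft_force: [1.4, 1.2, 5.7]
opening: 0.0209
finger_force: 78.8
```

>>> move_arm(motion=[0,-0.1,0,0,0,0,-1,0,-0.2,0,0,0,0,-1,0.01,-0.28,0,0,0,0,-1,0.01,-0.31,0,0,0,0,-1,0.01,-0.31,0,0,0,0,-1])

```text
clock: 4.5
tcp_pos: [0.64, -0.182, 0.0705]
tool_rot: [2.171, 2.263, 0.003]
ft_force: [3.0, -1.0, 7.2]
opening: 0.0212
finger_force: 79.7
```

>>> move_arm(motion=[0,-0.01,0,0,0,0,-1,0,-0.02,0,0,0,0,-1,0,-0.03,0,0,0,0,-1,0,-0.03,0,0,0,0,-1])

```text
clock: 4.9
tcp_pos: [0.64, -0.1838, 0.0704]
tool_rot: [2.172, 2.269, 0.007]
ft_force: [0.9, 3.0, 9.8]
opening: 0.0211
finger_force: 80.4
```

```bash
python3 - <<'E'
from h import *
st(); d=get_image("side"); save(d,"side1.png",(230,120,380,260),4); print(rollers(get_image("top")))
E
```

```text
t 4.9 tcp [ 0.64   -0.1838  0.0704] yaw_y 2.51 z [ 0.004  0.003 -1.   ] open 0.0211 q [-0.22  0.67  0.63  1.66 -0.47  0.97  0.63] F [0.9 3.  9.8]
[(np.float64(0.4688), np.float64(-0.1077), 20.0, 20.7), (np.float64(0.4712), np.float64(-0.2202), 20.5, 21.0), (np.float64(0.4094), np.float64(-0.5673), 3.4, 44.4)]
```

View pics/side1.png

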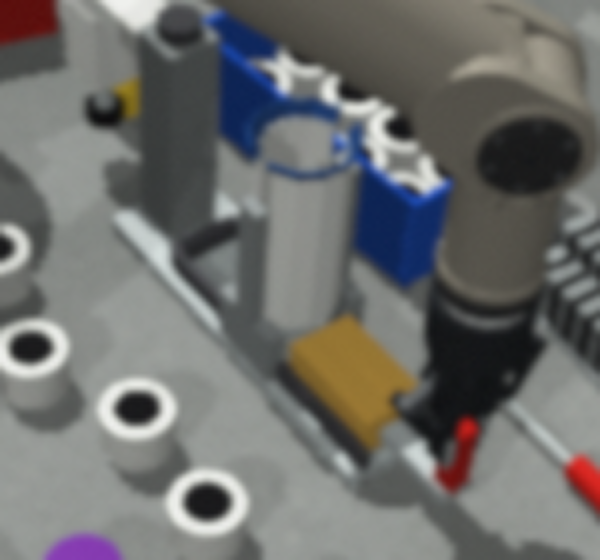

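>>> move_arm(motion=[0,-0.02,0,0,0,0,-1,0,-0.04,0,0,0,0,-1,0,-0.04,0,0,0,0,-1,0,-0.04,0,0,0,0,-1])

```text
clock: 5.4
tcp_pos: [0.64, -0.1838, 0.0703]
tool_rot: [-2.161, -2.267, -0.017]
ft_force: [-4.1, 16.2, 16.5]
opening: 0.0209
finger_force: 82.0
```

>>> move_arm(motion=[0,0.03,0,0,0,0,1,0,0.03,0,0,0,0,1,0,0.03,0,0,0,0,1,0,0.03,0.2,0,0,0,1,0,0.03,0.4,0,0,0,1,0,0.03,0.6,0,0,0,1,0,0.03,0.6,0,0,0,1,0,0.03,0.6,0,0,0,1])

```text
clock: 6.2
tcp_pos: [0.6378, -0.1888, 0.189]
tool_rot: [2.173, 2.267, 0.0]
ft_force: [0.2, -0.7, -0.5]
opening: 0.0855
finger_force: 0.0
```

```bash
cat >> h.py <<'E'
def to(x,y,z,s=None):
    s=s or st(); print("units",np.round((np.array([x,y,z])-s["tcp_pos"])/.2,3))
E
python3 - <<'E'
from h import *
to(.4705,-.2203,.12); d=get_image("top"); print(rollers(d))
E
```

```text
t 6.2 tcp [ 0.6378 -0.1888  0.189 ] yaw_y 2.42 z [ 0.001 -0.001 -1.   ] open 0.0855 q [-0.26  0.55  0.71  1.56 -0.38  1.17  0.57] F [ 0.2 -0.7 -0.5]
units [-0.837 -0.157 -0.345]
[(np.float64(0.4597), np.float64(0.2118), 19.2, 21.5), (np.float64(0.4678), np.float64(-0.1175), 12.4, 21.5), (np.float64(0.4712), np.float64(-0.22), 20.4, 21.1), (np.float64(0.4087), np.float64(-0.5669), 3.2, 43.9)]
```

>>> move_arm(motion=[-0.837,-0.157,-0.345,0,0,0,1,-0.837,-0.157,-0.345,0,0,0,1,-0.837,-0.157,-0.345,0,0,0,1,-0.837,-0.157,-0.345,0,0,0,1,-0.837,-0.157,-0.345,0,0,0,1,-0.837,-0.157,-0.55,0,0,0,1,-0.837,-0.157,-0.75,0,0,0,1,-0.837,-0.157,-0.855,0,0,0,1,-0.837,-0.157,-0.855,0,0,0,1,-0.837,-0.157,-0.855,0,0,0,1])

```text
clock: 7.25
tcp_pos: [0.4704, -0.2191, 0.017]
tool_rot: [-2.172, -2.269, 0.002]
ft_force: [0.3, -0.2, 0.0]
opening: 0.0848
finger_force: 0.0
```

>>> move_arm(motion=[0,0,0,0,0,0,-1,0,0,0,0,0,0,-1,0,0,0,0,0,0,-1,0,0,0,0,0,0,-1,0,0,0,0,0,0,-1], newtons=40)

```text
clock: 7.75
tcp_pos: [0.4717, -0.2193, 0.0189]
tool_rot: [2.171, 2.268, 0.003]
ft_force: [-0.5, 0.2, 6.6]
opening: 0.0583
finger_force: 43.0
```

```bash
python3 - <<'E'
from h import *
to(.633,.0205,.29)
E
```

```text
t 7.75 tcp [ 0.4717 -0.2193  0.0189] yaw_y 2.51 z [ 0.003 -0.    -1.   ] open 0.0583 q [-0.15  0.53  0.64  2.05 -0.48  0.71  0.83] F [-0.5  0.2  6.6]
units [0.807 1.199 1.355]
```

>>> move_arm(motion=[0,0,0.25,0,0,0,-1,0,0,0.5,0,0,0,-1,0.05,0.1,0.75,0,0,0,-1,0.1,0.2,1,0,0,0,-1,0.1,0.2,1,0,0,0,-1])

```text
clock: 8.25
tcp_pos: [0.4949, -0.1775, 0.2228]
tool_rot: [2.163, 2.268, 0.013]
ft_force: [1.1, -0.6, -1.8]
opening: 0.0589
finger_force: 45.4
```

>>> move_arm(motion=[0.707,1,0.4,0,0,0,-1,0.707,1,0.4,0,0,0,-1,0.707,1,0.4,0,0,0,-1,0.707,1,0.4,0,0,0,-1,0.707,1,0.4,0,0,0,-1,0.707,1,0.4,0,0,0,-1,0.707,1,0.4,0,0,0,-1,0.707,1,0.4,0,0,0,-1])

```text
clock: 9.05
tcp_pos: [0.6307, 0.0192, 0.2963]
tool_rot: [-2.174, -2.267, 0.004]
ft_force: [0.3, -0.8, -1.5]
opening: 0.0589
finger_force: 45.3
```

```bash
python3 - <<'E'
from h import *
to(.633,.0205,.243); d=get_image("side"); save(d,"side2.png",(230,100,380,240),3)
E
```

```text
t 9.05 tcp [0.6307 0.0192 0.2963] yaw_y 2.39 z [-0.002 -0.001 -1.   ] open 0.0589 q [-0.63  0.4   0.74  1.51 -0.27  1.34  0.17] F [ 0.3 -0.8 -1.5]
units [ 0.011  0.007 -0.267]
```

View pics/side2.png

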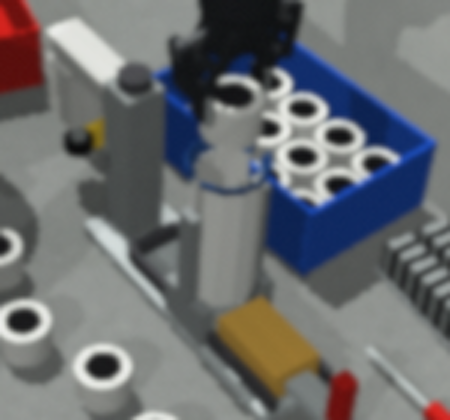

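The roller (235,110 in the crop) hangs over the rim (232,165), roughly centred. I lower it and let go.

>>> move_arm(motion=[0.011,0.007,-0.13,0,0,0,-1,0.011,0.007,-0.26,0,0,0,-1,0.011,0.007,-0.27,0,0,0,-1,0.011,0.007,-0.27,0,0,0,-1])

```text
clock: 9.5
tcp_pos: [0.6331, 0.021, 0.2432]
tool_rot: [-2.174, -2.266, 0.002]
ft_force: [-0.2, -0.3, -1.5]
opening: 0.0585
finger_force: 45.1
```

>>> move_arm(motion=[0,0,0,0,0,0,1,0,0,0,0,0,0,1,0,0,0,0,0,0,1,0,0,0,0,0,0,1,0,0,0.2,0,0,0,1,-0.2,-0.2,0.25,0,0,0,1,-0.4,-0.4,0.25,0,0,0,1,-0.6,-0.5,0.25,0,0,0,1,-0.6,-0.5,0.25,0,0,0,1])

```text
clock: 10.4
tcp_pos: [0.5093, -0.0829, 0.2937]
tool_rot: [-2.18, -2.259, -0.0]
ft_force: [0.3, -0.5, 0.0]
opening: 0.0855
finger_force: 0.0
```

```bash
cat >> h.py <<'E'
def pts(d,cols=((240,290),(130,180))):
    W=cloud(d); (a,b),(c,e)=cols; return W[c:e,a:b]
E
python3 - <<'E'
from h import *
s=st(); d=get_image("top"); print(rollers(d)); to(.4688,-.1077,.018,s)
W=cloud(d); k=(np.hypot(W[...,0]-.633,W[...,1]-.0205)<.025)&(W[...,2]<.226)&(W[...,2]>.01); print("stack z",k.sum(),np.round(np.percentile(W[...,2][k],[10,50,90]),3))
save(d,"top2.png",(200,110,400,260),3)
E
```

```text
t 10.4 tcp [ 0.5093 -0.0829  0.2937] yaw_y 2.04 z [-0.002  0.002 -1.   ] open 0.0855 q [-0.64  0.15  0.82  1.78 -0.12  1.26  0.24] F [ 0.3 -0.5  0. ]
[(np.float64(0.4585), np.float64(0.212), 20.4, 21.1), (np.float64(0.431), np.float64(0.0969), 20.6, 21.0), (np.float64(0.4115), np.float64(-0.5664), 3.4, 45.1)]
units [-0.203 -0.124 -1.378]
stack z 43 [0.058 0.062 0.064]
```

View pics/top2.png

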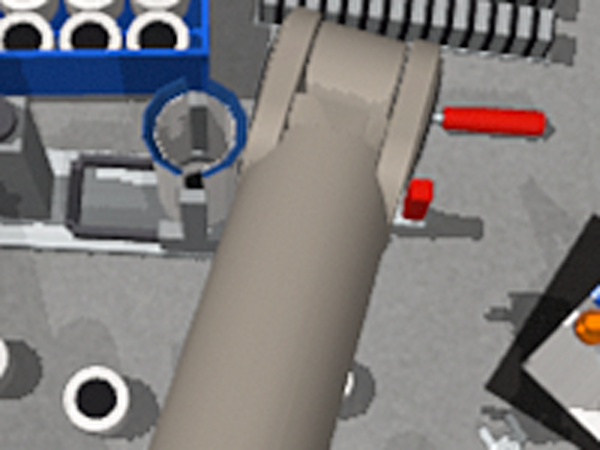

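The roller dropped to the floor (stack top at about 60 mm). The arm hides the next roller from the top camera, so I check it from the side.

```bash
python3 - <<'E'
from h import *
d=get_image("side"); print([(round(a+.0038,4),round(b+.0055,4),p,q) for a,b,p,q in rollers(d) if -.3<b<.3])
E
```

```text
[(np.float64(0.459), np.float64(0.2115), 13.4, 17.3), (np.float64(0.4314), np.float64(0.0968), 14.6, 17.9), (np.float64(0.4292), np.float64(-0.0174), 15.8, 18.7), (np.float64(0.4691), np.float64(-0.1071), 16.4, 19.3)]
```

>>> move_arm(motion=[-0.2,-0.122,-0.3,0,0,0,1,-0.2,-0.122,-0.6,0,0,0,1,-0.2,-0.122,-0.85,0,0,0,1,-0.2,-0.122,-0.9,0,0,0,1,-0.2,-0.122,-0.9,0,0,0,1])

```text
clock: 11.0
tcp_pos: [0.4706, -0.1003, 0.1087]
tool_rot: [-2.166, -2.265, 0.013]
ft_force: [-0.5, 0.2, 0.0]
opening: 0.0859
finger_force: 0.0
```

>>> move_arm(motion=[0,0,-0.25,0,0,0,1,0,0,-0.47,0,0,0,1,0,0,-0.475,0,0,0,1,0,0,-0.475,0,0,0,1,0,0,-0.475,0,0,0,-1,0,0,-0.475,0,0,0,-1,0,0,-0.475,0,0,0,-1,0,0,-0.475,0,0,0,-1,0,0,-0.475,0,0,0,-1])

```text
clock: 11.9
tcp_pos: [0.4756, -0.102, 0.021]
tool_rot: [2.171, 2.268, 0.005]
ft_force: [-2.9, 0.4, 9.5]
opening: 0.0588
finger_force: 41.1
```

>>> move_arm(motion=[0,0,0.25,0,0,0,-1,0,0,0.5,0,0,0,-1,0.05,0.02,0.75,0,0,0,-1,0.1,0.04,1,0,0,0,-1,0.1,0.04,1,0,0,0,-1])

```text
clock: 12.4
tcp_pos: [0.5003, -0.0943, 0.2262]
tool_rot: [2.163, 2.263, 0.02]
ft_force: [0.6, -0.9, -0.7]
opening: 0.0585
finger_force: 46.2
```

```bash
python3 - <<'E'
from h import *
to(.633,.0205,.30)
E
```

```text
t 12.4 tcp [ 0.5003 -0.0943  0.2262] yaw_y 2.57 z [ 0.017  0.002 -1.   ] open 0.0585 q [-0.64  0.19  0.85  1.9  -0.17  1.1   0.32] F [ 0.6 -0.9 -0.7]
units [0.664 0.574 0.369]
```

>>> move_arm(motion=[0.66,0.6,0.37,0,0,0,-1,0.66,0.6,0.37,0,0,0,-1,0.66,0.6,0.37,0,0,0,-1,0.66,0.6,0.37,0,0,0,-1,0.66,0.6,0.37,0,0,0,-1,0.66,0.6,0.37,0,0,0,-1,0.66,0.6,0.37,0,0,0,-1])

```text
clock: 13.1
tcp_pos: [0.6249, 0.0245, 0.292]
tool_rot: [-2.174, -2.267, 0.002]
ft_force: [-1.0, -0.8, -1.6]
opening: 0.0587
finger_force: 46.0
```

```bash
python3 - <<'E'
from h import *
to(.633,.0255,.243); d=get_image("side"); save(d,"side3.png",(230,100,380,240),3)
E
```

```text
t 13.1 tcp [0.6249 0.0245 0.292 ] yaw_y 2.38 z [-0.001 -0.    -1.   ] open 0.0587 q [-0.67  0.4   0.78  1.53 -0.29  1.33  0.18] F [-1.  -0.8 -1.6]
units [ 0.04   0.005 -0.245]
```

View pics/side3.png

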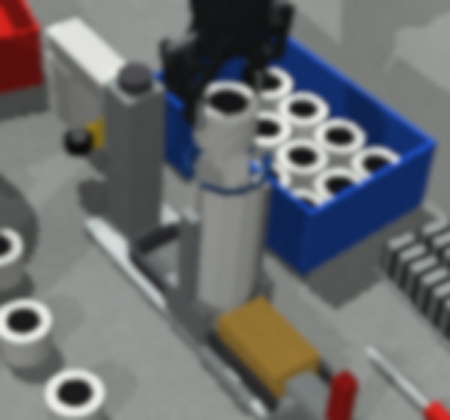

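>>> move_arm(motion=[0.04,0.005,-0.1,0,0,0,-1,0.04,0.005,-0.2,0,0,0,-1,0.04,0.005,-0.245,0,0,0,-1,0.04,0.005,-0.245,0,0,0,-1,0.04,0.005,-0.245,0,0,0,-1])

```text
clock: 13.65
tcp_pos: [0.6341, 0.0265, 0.2441]
tool_rot: [2.173, 2.268, 0.001]
ft_force: [-0.5, 0.2, -1.6]
opening: 0.0584
finger_force: 46.0
```

>>> move_arm(motion=[0,0,0,0,0,0,1,0,0,0,0,0,0,1,0,0,0,0,0,0,1,0,0,0,0,0,0,1,0,0,0.15,0,0,0,1,-0.25,-0.1,0.15,0,0,0,1,-0.5,-0.2,0,0,0,0,1,-0.75,-0.2,-0.2,0,0,0,1,-1,-0.2,-0.4,0,0,0,1,-1,-0.2,-0.5,0,0,0,1])

```text
clock: 14.65
tcp_pos: [0.4369, -0.0128, 0.1487]
tool_rot: [2.172, 2.269, 0.006]
ft_force: [0.7, 0.6, 0.1]
opening: 0.0853
finger_force: 0.0
```

>>> move_arm(motion=[0,0,0,0,0,0,1,0,0,0,0,0,0,1,0,0,0,0,0,0,1])

```text
clock: 14.95
tcp_pos: [0.4407, -0.0128, 0.1504]
tool_rot: [2.17, 2.267, 0.004]
ft_force: [0.0, 0.3, -0.4]
opening: 0.0856
finger_force: 0.0
```

```bash
cat >> h.py <<'E'
def sr(d): return [(round(float(a)+.0038,4),round(float(b)+.0055,4)) for a,b,p,q in rollers(d) if -.3<b<.3]
def stack(d):
    W=cloud(d); k=(np.hypot(W[...,0]-.633,W[...,1]-.0205)<.025)&(W[...,2]<.24)&(W[...,2]>.01); print("stack z",k.sum(),np.round(np.percentile(W[...,2][k],[10,50,90]),3) if k.any() else "")
E
python3 - <<'E'
from h import *
s=st(); d=get_image("top"); print(rollers(d)); stack(d); d=get_image("side"); print(sr(d)); to(.4292,-.0174,.018,s)
E
```

```text
t 14.95 tcp [ 0.4407 -0.0128  0.1504] yaw_y 2.51 z [ 0.004 -0.    -1.   ] open 0.0856 q [-0.82  0.15  0.82  2.13 -0.13  0.92  0.12] F [ 0.   0.3 -0.4]
[(np.float64(0.4586), np.float64(0.2121), 20.3, 21.1), (np.float64(0.4323), np.float64(0.105), 14.0, 22.4), (np.float64(0.4085), np.float64(-0.5672), 2.9, 45.7)]
stack z 102 [0.102 0.104 0.108]
[(0.4581, 0.2142), (0.4286, 0.0947), (0.4292, -0.0173)]
units [-0.057 -0.023 -0.662]
```

Two rollers are stacked (top at 104 mm). Next I pick the knocked one.

>>> move_arm(motion=[-0.057,-0.023,-0.2,0,0,0,1,-0.057,-0.023,-0.4,0,0,0,1,-0.057,-0.023,-0.6,0,0,0,1,-0.057,-0.023,-0.66,0,0,0,1,-0.057,-0.023,-0.66,0,0,0,1,-0.057,-0.023,-0.66,0,0,0,-1,-0.057,-0.023,-0.66,0,0,0,-1,-0.057,-0.023,-0.66,0,0,0,-1,-0.057,-0.023,-0.66,0,0,0,-1,-0.057,-0.023,-0.66,0,0,0,-1])

```text
clock: 16.05
tcp_pos: [0.4287, -0.0172, 0.0188]
tool_rot: [2.171, 2.268, 0.006]
ft_force: [0.6, -0.5, 6.6]
opening: 0.0584
finger_force: 42.2
```

>>> move_arm(motion=[0,0,0.25,0,0,0,-1,0,0,0.5,0,0,0,-1,0,0,0.75,0,0,0,-1,0.2,0.04,1,0,0,0,-1,0.4,0.08,1,0,0,0,-1])

```text
clock: 16.55
tcp_pos: [0.5074, -0.0014, 0.2233]
tool_rot: [2.171, 2.27, 0.022]
ft_force: [0.7, -0.7, -0.3]
opening: 0.0582
finger_force: 46.3
```

>>> move_arm(motion=[0.2,0.04,0.35,0,0,0,-1,0.4,0.08,0.4,0,0,0,-1,0.62,0.1,0.4,0,0,0,-1,0.62,0.1,0.4,0,0,0,-1,0.62,0.1,0.4,0,0,0,-1,0.62,0.1,0.4,0,0,0,-1])

```text
clock: 17.15
tcp_pos: [0.628, 0.0176, 0.2966]
tool_rot: [-2.173, -2.268, 0.001]
ft_force: [0.5, -0.4, -2.5]
opening: 0.0585
finger_force: 46.0
```

```bash
python3 - <<'E'
from h import *
to(.633,.0205,.243)
E
```

```text
t 17.15 tcp [0.628  0.0176 0.2966] yaw_y 2.44 z [-0.001  0.    -1.   ] open 0.0585 q [-0.7   0.43  0.86  1.52 -0.33  1.35  0.23] F [ 0.5 -0.4 -2.5]
units [ 0.025  0.015 -0.268]
```

>>> move_arm(motion=[0.025,0.015,-0.1,0,0,0,-1,0.025,0.015,-0.2,0,0,0,-1,0.025,0.015,-0.268,0,0,0,-1,0.025,0.015,-0.268,0,0,0,-1,0.025,0.015,-0.268,0,0,0,-1,0.025,0.015,-0.268,0,0,0,1,0.025,0.015,-0.268,0,0,0,1,0.025,0.015,-0.268,0,0,0,1,0.025,0.015,-0.268,0,0,0,1])

```text
clock: 18.05
tcp_pos: [0.6349, 0.0213, 0.2436]
tool_rot: [2.172, 2.269, 0.001]
ft_force: [0.3, 0.7, -0.3]
opening: 0.0853
finger_force: 0.0
```

>>> move_arm(motion=[0,0,0.15,0,0,0,1,-0.25,0.1,0.15,0,0,0,1,-0.5,0.2,0,0,0,0,1,-0.75,0.3,-0.2,0,0,0,1,-1,0.38,-0.4,0,0,0,1,-1,0.38,-0.5,0,0,0,1,-1,0.38,-0.5,0,0,0,1,-1,0.38,-0.5,0,0,0,1,-1,0.38,-0.5,0,0,0,1])

```text
clock: 18.95
tcp_pos: [0.437, 0.0973, 0.1444]
tool_rot: [2.171, 2.267, 0.004]
ft_force: [0.1, -0.7, 0.1]
opening: 0.0847
finger_force: 0.0
```

```bash
python3 - <<'E'
from h import *
s=st(); d=get_image("top"); print(rollers(d)); stack(d); d=get_image("side"); print(sr(d)); to(.4309,.0967,.018,s)
E
```

```text
t 18.95 tcp [0.437  0.0973 0.1444] yaw_y 2.47 z [ 0.004  0.    -1.   ] open 0.0847 q [-1.1   0.19  0.88  2.12 -0.18  0.91 -0.08] F [ 0.1 -0.7  0.1]
[(np.float64(0.4289), np.float64(0.0853), 11.9, 20.9), (np.float64(0.4096), np.float64(-0.567), 3.3, 45.8)]
stack z 191 [0.146 0.149 0.151]
[(0.4658, 0.2069), (0.4315, 0.0967)]
units [-0.03  -0.003 -0.632]
```

>>> move_arm(motion=[-0.03,-0.003,-0.2,0,0,0,1,-0.03,-0.003,-0.4,0,0,0,1,-0.03,-0.003,-0.6,0,0,0,1,-0.03,-0.003,-0.63,0,0,0,1,-0.03,-0.003,-0.63,0,0,0,1,-0.03,-0.003,-0.63,0,0,0,-1,-0.03,-0.003,-0.63,0,0,0,-1,-0.03,-0.003,-0.63,0,0,0,-1,-0.03,-0.003,-0.63,0,0,0,-1,-0.03,-0.003,-0.63,0,0,0,-1])

```text
clock: 20.05
tcp_pos: [0.4307, 0.0973, 0.0192]
tool_rot: [2.171, 2.268, 0.008]
ft_force: [-0.2, -1.0, 5.8]
opening: 0.0589
finger_force: 41.8
```

>>> move_arm(motion=[0,0,0.25,0,0,0,-1,0,0,0.5,0,0,0,-1,0,0,0.75,0,0,0,-1,0.2,-0.08,1,0,0,0,-1,0.4,-0.16,1,0,0,0,-1])

```text
clock: 20.55
tcp_pos: [0.5058, 0.0698, 0.2219]
tool_rot: [-2.162, -2.276, -0.021]
ft_force: [0.8, 1.6, -0.6]
opening: 0.0587
finger_force: 46.6
```

>>> move_arm(motion=[0.2,-0.08,0.35,0,0,0,-1,0.4,-0.16,0.4,0,0,0,-1,0.61,-0.22,0.4,0,0,0,-1,0.61,-0.22,0.4,0,0,0,-1,0.61,-0.22,0.4,0,0,0,-1,0.61,-0.22,0.4,0,0,0,-1])

```text
clock: 21.15
tcp_pos: [0.6251, 0.0226, 0.2962]
tool_rot: [-2.172, -2.268, 0.0]
ft_force: [-0.0, -0.0, -2.5]
opening: 0.0584
finger_force: 46.5
```

```bash
python3 - <<'E'
from h import *
to(.633,.0205,.243)
E
```

```text
t 21.15 tcp [0.6251 0.0226 0.2962] yaw_y 2.49 z [-0.001  0.001 -1.   ] open 0.0584 q [-0.76  0.45  0.94  1.53 -0.37  1.35  0.25] F [-0.  -0.  -2.5]
units [ 0.039 -0.01  -0.266]
```

>>> move_arm(motion=[0.039,-0.01,-0.1,0,0,0,-1,0.039,-0.01,-0.2,0,0,0,-1,0.039,-0.01,-0.266,0,0,0,-1,0.039,-0.01,-0.266,0,0,0,-1,0.039,-0.01,-0.266,0,0,0,-1,0.039,-0.01,-0.266,0,0,0,1,0.039,-0.01,-0.266,0,0,0,1,0.039,-0.01,-0.266,0,0,0,1,0.039,-0.01,-0.266,0,0,0,1])

```text
clock: 22.05
tcp_pos: [0.6343, 0.0204, 0.2434]
tool_rot: [2.172, 2.269, 0.002]
ft_force: [0.2, -0.8, 0.1]
opening: 0.0855
finger_force: 0.0
```

>>> move_arm(motion=[0,0,0.15,0,0,0,1,-0.25,0.05,0.2,0,0,0,1,-0.5,0.2,0.2,0,0,0,1,-0.75,0.4,0,0,0,0,1,-0.87,0.6,-0.2,0,0,0,1,-0.87,0.8,-0.35,0,0,0,1,-0.87,0.957,-0.4,0,0,0,1,-0.87,0.957,-0.4,0,0,0,1,-0.87,0.957,-0.4,0,0,0,1,-0.87,0.957,-0.4,0,0,0,1])

```text
clock: 23.05
tcp_pos: [0.4609, 0.2107, 0.1633]
tool_rot: [2.172, 2.267, 0.0]
ft_force: [-0.6, -0.4, 0.4]
opening: 0.0854
finger_force: 0.0
```

```bash
python3 - <<'E'
from h import *
s=st(); d=get_image("top"); print(rollers(d)); stack(d); d=get_image("side"); print(sr(d)); to(.4587,.212,.018,s)
E
```

```text
t 23.05 tcp [0.4609 0.2107 0.1633] yaw_y 2.45 z [ 0.001 -0.001 -1.   ] open 0.0854 q [-1.27  0.32  0.91  1.97 -0.3   0.99 -0.18] F [-0.6 -0.4  0.4]
[(np.float64(0.4588), np.float64(0.2097), 18.8, 20.9), (np.float64(0.4074), np.float64(-0.5675), 3.7, 43.5)]
stack z 275 [0.19  0.193 0.196]
[(0.4592, 0.2124)]
units [-0.011  0.007 -0.727]
```

>>> move_arm(motion=[-0.011,0.007,-0.2,0,0,0,1,-0.011,0.007,-0.4,0,0,0,1,-0.011,0.007,-0.6,0,0,0,1,-0.011,0.007,-0.725,0,0,0,1,-0.011,0.007,-0.725,0,0,0,1,-0.011,0.007,-0.725,0,0,0,-1,-0.011,0.007,-0.725,0,0,0,-1,-0.011,0.007,-0.725,0,0,0,-1,-0.011,0.007,-0.725,0,0,0,-1,-0.011,0.007,-0.725,0,0,0,-1])

```text
clock: 24.15
tcp_pos: [0.4596, 0.2134, 0.02]
tool_rot: [2.172, 2.268, 0.006]
ft_force: [-0.6, -2.2, 7.4]
opening: 0.0586
finger_force: 42.9
```

>>> move_arm(motion=[0,0,0.25,0,0,0,-1,0,0,0.5,0,0,0,-1,0,-0.1,0.75,0,0,0,-1,0.1,-0.25,1,0,0,0,-1,0.25,-0.4,1,0,0,0,-1,0.25,-0.4,1,0,0,0,-1])

```text
clock: 24.75
tcp_pos: [0.513, 0.127, 0.2223]
tool_rot: [2.178, 2.254, 0.012]
ft_force: [-0.1, -1.3, -2.5]
opening: 0.0586
finger_force: 45.7
```

>>> move_arm(motion=[0.15,-0.17,0.35,0,0,0,-1,0.35,-0.35,0.4,0,0,0,-1,0.61,-0.55,0.4,0,0,0,-1,0.61,-0.55,0.4,0,0,0,-1,0.61,-0.55,0.4,0,0,0,-1,0.61,-0.55,0.4,0,0,0,-1])

```text
clock: 25.35
tcp_pos: [0.6297, 0.0214, 0.2979]
tool_rot: [2.176, 2.265, -0.0]
ft_force: [0.1, 0.7, -0.8]
opening: 0.0588
finger_force: 45.6
```

```bash
python3 - <<'E'
from h import *
to(.633,.0205,.243)
E
```

```text
t 25.35 tcp [0.6297 0.0214 0.2979] yaw_y 2.29 z [ 0.    -0.001 -1.   ] open 0.0588 q [-0.76  0.47  0.95  1.51 -0.38  1.36  0.26] F [ 0.1  0.7 -0.8]
units [ 0.017 -0.005 -0.275]
```

Place the fifth, then retract toward the handle at (0.640, -0.184).

>>> move_arm(motion=[0.017,-0.005,-0.1,0,0,0,-1,0.017,-0.005,-0.2,0,0,0,-1,0.017,-0.005,-0.275,0,0,0,-1,0.017,-0.005,-0.275,0,0,0,-1,0.017,-0.005,-0.275,0,0,0,-1,0.017,-0.005,-0.275,0,0,0,1,0.017,-0.005,-0.275,0,0,0,1,0.017,-0.005,-0.275,0,0,0,1,0.017,-0.005,-0.275,0,0,0,1])

```text
clock: 26.25
tcp_pos: [0.6332, 0.0224, 0.243]
tool_rot: [2.172, 2.269, 0.001]
ft_force: [0.1, 0.2, -1.0]
opening: 0.0857
finger_force: 0.0
```

>>> move_arm(motion=[0,0,0.2,0,0,0,1,0,-0.25,0.3,0,0,0,1,0.01,-0.5,0.3,0,0,0,1,0.02,-0.75,0.3,0,0,0,1,0.03,-1,0.1,0,0,0,1,0.03,-1,0,0,0,0,1,0.03,-1,0,0,0,0,1,0.03,-1,0,0,0,0,1])

```text
clock: 27.05
tcp_pos: [0.6393, -0.177, 0.2426]
tool_rot: [-2.172, -2.269, -0.0]
ft_force: [1.1, 0.4, 0.7]
opening: 0.0854
finger_force: 0.0
```

```bash
python3 - <<'E'
from h import *
to(.640,-.184,.067); d=get_image("top"); print(rollers(d)); stack(d); save(d,"top3.png",(200,110,400,260),3)
E
```

```text
t 27.05 tcp [ 0.6393 -0.177   0.2426] yaw_y 2.51 z [-0.     0.001 -1.   ] open 0.0854 q [-0.39  0.57  0.91  1.5  -0.46  1.3   0.61] F [1.1 0.4 0.7]
units [ 0.004 -0.035 -0.878]
[(np.float64(0.4076), np.float64(-0.5672), 3.3, 45.0)]
stack z 10 [0.182 0.237 0.237]
```

View pics/top3.png

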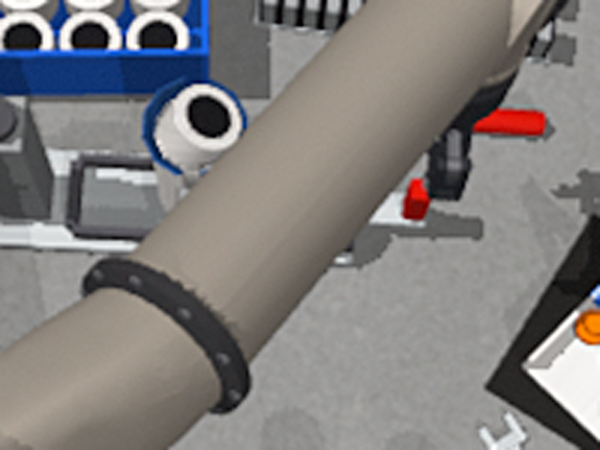

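The fifth roller (205,120) sits cocked in the rim. I take a closer look.

```bash
python3 - <<'E'
from h import *
d=get_image("side"); save(d,"side4.png",(255,110,355,210),5)
for n in("top","side"):
    d=get_image(n); W=cloud(d); k=(np.hypot(W[...,0]-.633,W[...,1]-.0205)<.06)&(W[...,2]>.238); p=W[k]
    print(n,len(p),np.round([p.min(0),p.max(0),np.median(p,0)],3))
    A=np.c_[p[:,:2],np.ones(len(p))]; c=np.linalg.lstsq(A,p[:,2],rcond=None)[0]; r=p[:,2]-A@c; g=np.abs(r)<.006; c=np.linalg.lstsq(A[g],p[g,2],rcond=None)[0]; print(np.round(c,3),g.mean())
E
```

```text
top 506 [[ 0.592 -0.021  0.238]
 [ 0.672  0.063  0.264]
 [ 0.633  0.015  0.25 ]]
[-0.048  0.222  0.278] 0.66600790513834
side 283 [[ 0.597 -0.026  0.238]
 [ 0.667  0.055  0.264]
 [ 0.63   0.009  0.248]]
[-0.085  0.352  0.3  ] 0.8798586572438163
```

View pics/side4.png

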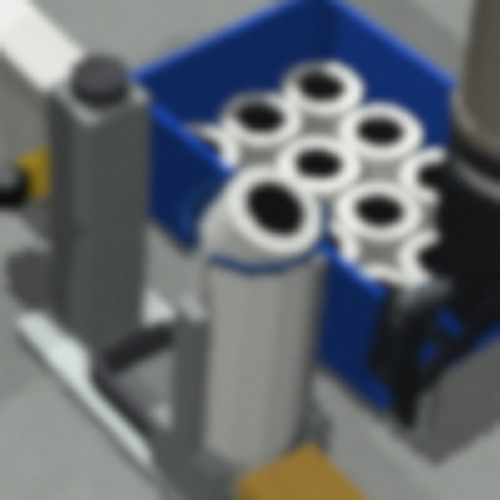

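The top leans toward -y, with the high side at +y (z≈0.264). I shut the fingers and press the high side down gently.

>>> move_arm(motion=[0,0,0.25,0,0,0,-1,0,0.1,0.4,0,0,0,-1,-0.02,0.35,0.4,0,0,0,-1,-0.04,0.6,0.4,0,0,0,-1,-0.04,0.85,0.4,0,0,0,-1,-0.04,1,0.4,0,0,0,-1,-0.04,1,0.4,0,0,0,-1])

```text
clock: 27.95
tcp_pos: [0.6319, 0.0315, 0.323]
tool_rot: [-2.156, -2.282, -0.005]
ft_force: [0.2, 0.6, -0.1]
opening: 0.0001
finger_force: 0.0
```

>>> move_arm(motion=[0,0.085,0,0,0,0,-1,0,0.085,0,0,0,0,-1,0,0.085,0,0,0,0,-1,0,0.085,-0.1,0,0,0,-1,0,0.085,-0.15,0,0,0,-1,0,0.085,-0.17,0,0,0,-1,0,0.085,-0.19,0,0,0,-1,0,0.085,-0.21,0,0,0,-1,0,0.085,-0.21,0,0,0,-1])

```text
clock: 28.85
tcp_pos: [0.631, 0.0392, 0.2805]
tool_rot: [-2.172, -2.269, 0.0]
ft_force: [0.4, -0.2, 0.1]
opening: 0.0003
finger_force: 0.0
```

```bash
python3 - <<'E'
from h import *
to(.632,.040,.242)
E
```

```text
t 28.85 tcp [0.631  0.0392 0.2805] yaw_y 2.5 z [-0. -0. -1.] open 0.0003 q [-0.78  0.48  0.94  1.53 -0.4   1.33  0.25] F [ 0.4 -0.2  0.1]
units [ 0.005  0.004 -0.192]
```

>>> move_arm(motion=[0,0.004,-0.05,0,0,0,-1,0,0.004,-0.08,0,0,0,-1,0,0.004,-0.1,0,0,0,-1,0,0.004,-0.12,0,0,0,-1,0,0.004,-0.12,0,0,0,-1])

```text
clock: 29.35
tcp_pos: [0.6318, 0.0432, 0.258]
tool_rot: [-2.168, -2.27, -0.007]
ft_force: [-1.0, 4.3, 6.3]
opening: -0.0004
finger_force: 3.5
```

>>> move_arm(motion=[0,0,-0.02,0,0,0,-1,0,0,-0.04,0,0,0,-1,0,0,-0.06,0,0,0,-1,0,0,-0.07,0,0,0,-1,0,0,-0.07,0,0,0,-1])

```text
clock: 29.85
tcp_pos: [0.6307, 0.0399, 0.2419]
tool_rot: [-2.173, -2.269, 0.002]
ft_force: [-0.3, 0.6, 0.1]
opening: 0.0001
finger_force: 0.0
```

```bash
python3 - <<'E'
from h import *
st(); d=get_image("side"); save(d,"side5.png",(255,110,355,210),4)
E
```

```text
t 29.85 tcp [0.6307 0.0399 0.2419] yaw_y 2.48 z [-0.001 -0.    -1.   ] open 0.0001 q [-0.77  0.51  0.92  1.58 -0.42  1.26  0.27] F [-0.3  0.6  0.1]
```

View pics/side5.png

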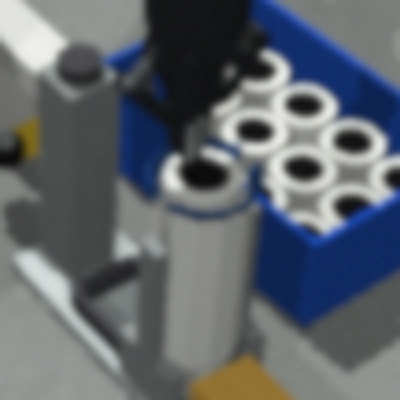

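The roller now stands upright, with its top at the rim (205,175). I go back to the handle and check the stack from above.

>>> move_arm(motion=[0,0,0.2,0,0,0,-1,0.01,-0.25,0.2,0,0,0,1,0.02,-0.5,0.2,0,0,0,1,0.03,-0.75,0.1,0,0,0,1,0.04,-1,0,0,0,0,1,0.04,-1,0,0,0,0,1,0.04,-1,0,0,0,0,1,0.04,-1,0,0,0,0,1])

```text
clock: 30.7
tcp_pos: [0.6398, -0.1583, 0.243]
tool_rot: [-2.17, -2.271, -0.002]
ft_force: [-0.5, 1.2, -0.8]
opening: 0.0854
finger_force: 0.0
```

```bash
python3 - <<'E'
from h import *
to(.640,-.184,.067); 
for n in("top","side"):
    d=get_image(n); W=cloud(d); k=(np.hypot(W[...,0]-.633,W[...,1]-.0205)<.024)&(W[...,2]>.2); p=W[k]; print(n,len(p),np.round(np.percentile(p[:,2],[5,50,95]),3))
    A=np.c_[p[:,:2],np.ones(len(p))]; print(np.round(np.linalg.lstsq(A,p[:,2],rcond=None)[0],3))
E
```

```text
t 30.7 tcp [ 0.6398 -0.1583  0.243 ] yaw_y 2.59 z [ 0.001  0.001 -1.   ] open 0.0854 q [-0.42  0.56  0.91  1.51 -0.45  1.29  0.58] F [-0.5  1.2 -0.8]
units [ 0.001 -0.128 -0.88 ]
top 263 [0.233 0.237 0.24 ]
[0.008 0.004 0.232]
side 139 [0.232 0.235 0.238]
[0.013 0.005 0.227]
```

>>> move_arm(motion=[0,-0.128,-0.25,0,0,0,1,0,-0.128,-0.5,0,0,0,1,0,-0.128,-0.7,0,0,0,1,0,-0.128,-0.87,0,0,0,1,0,-0.128,-0.87,0,0,0,1,0,-0.128,-0.87,0,0,0,1])

```text
clock: 31.4
tcp_pos: [0.6402, -0.1842, 0.0696]
tool_rot: [2.169, 2.271, 0.001]
ft_force: [0.7, -0.4, 0.5]
opening: 0.0852
finger_force: 0.0
```

>>> move_arm(motion=[0,0,0,0,0,0,-1,0,0,0,0,0,0,-1,0,0,0,0,0,0,-1,0,0,0,0,0,0,-1,0,0,0,0,0,0,-1,0,0,0,0,0,0,-1], newtons=100)

```text
clock: 32.0
tcp_pos: [0.64, -0.1855, 0.0698]
tool_rot: [2.172, 2.267, 0.003]
ft_force: [1.0, 1.5, 5.3]
opening: 0.0208
finger_force: 97.9
```

>>> move_arm(motion=[0,0.05,0,0,0,0,-1,0,0.1,0,0,0,0,-1,0,0.15,0,0,0,0,-1,-0.01,0.2,0,0,0,0,-1,-0.01,0.25,0,0,0,0,-1,-0.01,0.3,0,0,0,0,-1,-0.01,0.35,0,0,0,0,-1,-0.015,0.4,0,0,0,0,-1,-0.015,0.4,0,0,0,0,-1])

```text
clock: 32.9
tcp_pos: [0.6375, -0.1061, 0.0698]
tool_rot: [2.17, 2.266, 0.001]
ft_force: [3.8, -2.8, 4.4]
opening: 0.0205
finger_force: 100.2
```

>>> move_arm(motion=[0,0.015,0,0,0,0,-1,0,0.03,0,0,0,0,-1,0,0.045,0,0,0,0,-1,0,0.045,0,0,0,0,-1,0,0.045,0,0,0,0,-1])

```text
clock: 33.4
tcp_pos: [0.6373, -0.1007, 0.0698]
tool_rot: [2.17, 2.261, -0.003]
ft_force: [3.5, -8.0, 2.4]
opening: 0.0211
finger_force: 99.7
```

```bash
python3 - <<'E'
from h import *
st(); d=get_image("top"); save(d,"top4.png",(180,110,360,245),3); d=get_image("side"); save(d,"side6.png",(230,110,370,250),4)
E
```

```text
t 33.4 tcp [ 0.6373 -0.1007  0.0698] yaw_y 2.36 z [ 0.004 -0.007 -1.   ] open 0.0211 q [-0.46  0.7   0.8   1.72 -0.58  0.98  0.6 ] F [ 3.5 -8.   2.4]
```

View pics/side6.png

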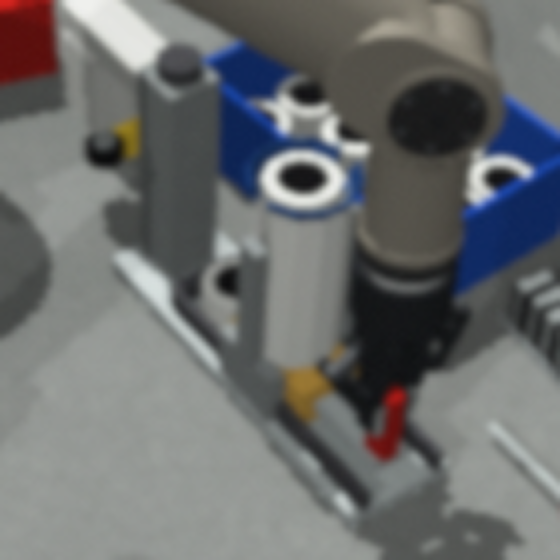

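The fed roller stands in the nest (228,282). I press to the stop briefly, then draw back.

>>> move_arm(motion=[0,0.02,0,0,0,0,-1,0,0.02,0,0,0,0,-1,0,0.02,0,0,0,0,-1])

```text
clock: 33.8
tcp_pos: [0.6373, -0.1006, 0.0698]
tool_rot: [2.169, 2.255, -0.008]
ft_force: [5.5, -13.7, -1.0]
opening: 0.021
finger_force: 99.4
```

>>> move_arm(motion=[0,-0.05,0,0,0,0,-1,0,-0.1,0,0,0,0,-1,0,-0.15,0,0,0,0,-1,0.01,-0.2,0,0,0,0,-1,0.01,-0.25,0,0,0,0,-1,0.01,-0.3,0,0,0,0,-1,0.01,-0.35,0,0,0,0,-1,0.015,-0.4,0,0,0,0,-1,0.015,-0.44,0,0,0,0,-1,0.015,-0.44,0,0,0,0,-1])

```text
clock: 34.8
tcp_pos: [0.6399, -0.1797, 0.0697]
tool_rot: [2.173, 2.269, 0.004]
ft_force: [0.3, 2.1, 7.8]
opening: 0.0208
finger_force: 101.5
```

>>> move_arm(motion=[0,-0.02,0,0,0,0,-1,0,-0.04,0,0,0,0,-1,0,-0.05,0,0,0,0,-1,0,-0.05,0,0,0,0,-1,0,-0.05,0,0,0,0,-1])

```text
clock: 35.3
tcp_pos: [0.64, -0.1854, 0.0697]
tool_rot: [-2.167, -2.267, -0.009]
ft_force: [-3.3, 7.8, 11.3]
opening: 0.0208
finger_force: 102.3
```

```bash
python3 - <<'E'
from h import *
s=st(); d=get_image("side"); W=cloud(d); k=(np.hypot(W[...,0]-.633,W[...,1]-.0205)<.022)&(W[...,2]>.1); print("side stack",np.round(np.percentile(W[k][:,2],[50,90,97]),3))
E
```

```text
t 35.3 tcp [ 0.64   -0.1854  0.0697] yaw_y 2.59 z [ 0.     0.007 -1.   ] open 0.0208 q [-0.3   0.73  0.78  1.66 -0.59  1.01  0.73] F [-3.3  7.8 11.3]
side stack [0.192 0.194 0.195]
```

>>> move_arm(motion=[0,0.03,0,0,0,0,1,0,0.03,0,0,0,0,1,0,0.03,0,0,0,0,1,0,0.03,0.25,0,0,0,1,0,0.03,0.5,0,0,0,1,0,0,0.6,0,0,0,1,-0.1,-0.2,0.6,0,0,0,1,-0.2,-0.4,0.6,0,0,0,1,-0.2,-0.4,0.6,0,0,0,1])

```text
clock: 36.25
tcp_pos: [0.5931, -0.2794, 0.1897]
tool_rot: [2.185, 2.254, -0.009]
ft_force: [-2.0, -0.6, 0.7]
opening: 0.0854
finger_force: 0.0
```

>>> move_arm(motion=[-0.38,-0.6,0,0,0,-0.234,1,-0.38,-0.6,0,0,0,-0.234,1,-0.38,-0.6,0,0,0,-0.234,1,-0.38,-0.6,0,0,0,-0.234,1,-0.38,-0.6,0,0,0,-0.234,1,-0.38,-0.6,0,0,0,-0.234,1,-0.38,-0.6,0,0,0,-0.234,1,-0.38,-0.6,0,0,0,-0.234,1])

```text
clock: 37.05
tcp_pos: [0.5232, -0.3901, 0.1885]
tool_rot: [-2.841, -1.341, 0.0]
ft_force: [-0.6, 0.2, 0.3]
opening: 0.0854
finger_force: 0.0
```

```bash
python3 - <<'E'
from h import *
s=st(); to(.5213,-.3955,.072,s); d=get_image("top"); save(d,"top5.png",(200,110,400,260),3); stack(d)
W=cloud(d); n=np.array([.633,.0205])+.08*np.array([-.036,1]); k=(np.hypot(W[...,0]-n[0],W[...,1]-n[1])<.04)&(np.abs(W[...,2]-.06)<.01); p=W[k]; print("nest exp",n,"top face",k.sum(),np.round(np.median(p,0),3))
if k.any(): print(cv2.minEnclosingCircle(p[:,:2].astype(np.float32)))
E
```

```text
t 37.05 tcp [ 0.5232 -0.3901  0.1885] yaw_y -39.47 z [-0.  0. -1.] open 0.0854 q [-0.1   0.67  1.05  1.6  -0.61  1.24  0.38] F [-0.6  0.2  0.3]
units [-0.01  -0.027 -0.582]
stack z 278 [0.19  0.193 0.196]
nest exp [0.63012 0.1005 ] top face 342 [0.629 0.097 0.06 ]
((0.6290931105613708, 0.09783999621868134), 0.03016621060669422)
```

View pics/top5.png

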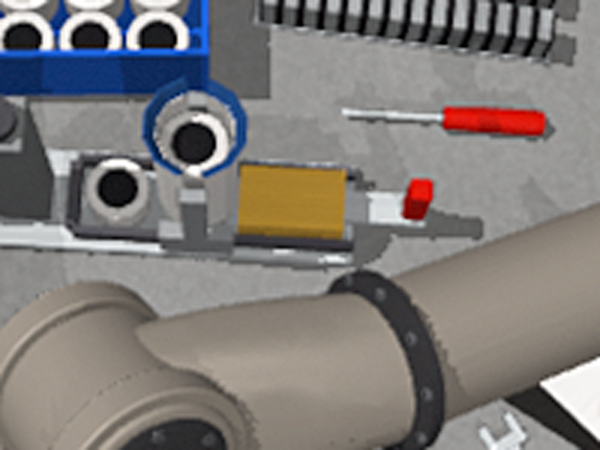

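The nest holds a roller (115,190), four are in the magazine (195,145), and the slide is back. Now the tray.

>>> move_arm(motion=[-0.01,-0.027,-0.2,0,0,0,1,-0.01,-0.027,-0.4,0,0,0,1,-0.01,-0.027,-0.55,0,0,0,1,-0.01,-0.027,-0.58,0,0,0,1,-0.01,-0.027,-0.58,0,0,0,1,-0.01,-0.027,-0.58,0,0,0,-1,-0.01,-0.027,-0.58,0,0,0,-1,-0.01,-0.027,-0.58,0,0,0,-1,-0.01,-0.027,-0.58,0,0,0,-1,-0.01,-0.027,-0.58,0,0,0,-1])

```text
clock: 38.1
tcp_pos: [0.5217, -0.3963, 0.0737]
tool_rot: [2.841, 1.336, 0.002]
ft_force: [1.4, -2.2, -1.4]
opening: 0.0144
finger_force: 97.6
```

>>> move_arm(motion=[0,0,0,0,0,0,-1,0,0,0.15,0,0,0,-1,0,0,0.3,0,0,0,-1,0,0,0.45,0,0,0,-1,0,0,0.6,0,0,0,-1,0,0,0.75,0,0,0,-1,0,0,0.75,0,0,0,-1,0,0,0.75,0,0,0,-1])

```text
clock: 38.9
tcp_pos: [0.5207, -0.3952, 0.2216]
tool_rot: [-2.841, -1.337, 0.0]
ft_force: [0.0, 0.5, -5.1]
opening: 0.0143
finger_force: 98.3
```

```bash
python3 - <<'E'
from h import *
s=st(); d=get_image("top"); W=cloud(d)
k=(W[...,2]>.28); p=W[k]; print("arm z hi pts",np.round([np.nanmin(p,0),np.nanmax(p,0)],2))
k=(W[...,2]>.1)&(W[...,0]<.45)&(W[...,1]<.28)&(W[...,1]>-.5); p=W[k]
for y in np.arange(-.4,.3,.1):
    q=p[np.abs(p[:,1]-y)<.02]; 
    if len(q): print(round(y,2),"x",np.round([q[:,0].min(),q[:,0].max()],2),"z",np.round([q[:,2].min(),q[:,2].max()],2))
E
```

```text
t 38.9 tcp [ 0.5207 -0.3952  0.2216] yaw_y -39.61 z [-0.001  0.001 -1.   ] open 0.0143 q [-0.1   0.65  1.08  1.56 -0.58  1.29  0.36] F [ 0.   0.5 -5.1]
arm z hi pts [[ 0.02 -0.45  0.28]
 [ 0.57  0.09  0.74]]
-0.4 x [0.43 0.45] z [0.15 0.19]
-0.3 x [0.41 0.45] z [0.59 0.64]
-0.2 x [0.35 0.45] z [0.62 0.67]
-0.1 x [0.3  0.41] z [0.64 0.7 ]
-0.0 x [0.05 0.38] z [0.4  0.74]
0.1 x [0.29 0.34] z [0.62 0.69]
```

>>> move_arm(motion=[-0.04,0.03,0.02,0,0,0,-1,-0.11,0.08,0.06,0,0,0,-1,-0.22,0.17,0.12,0,0,0,-1,-0.36,0.28,0.2,0,0,0,-1,-0.51,0.39,0.28,0,0,0,-1,-0.62,0.47,0.34,0,0,0,-1,-0.69,0.53,0.38,0,0,0,-1,-0.73,0.556,0.4,0,0,0,-1,-0.73,0.556,0.4,0,0,0,-1])

```text
clock: 39.85
tcp_pos: [0.3734, -0.2832, 0.3013]
tool_rot: [-2.834, -1.339, -0.011]
ft_force: [-0.2, 0.7, -4.2]
opening: 0.0144
finger_force: 98.4
```

>>> move_arm(motion=[0.02,0.05,0,0,0,0.0075,-1,0.07,0.15,0,0,0,0.0225,-1,0.14,0.29,0,0,0,0.045,-1,0.24,0.49,0,0,0,0.075,-1,0.34,0.68,0,0,0,0.105,-1,0.41,0.82,0,0,0,0.1275,-1,0.46,0.92,0,0,0,0.1425,-1,0.48,0.97,0,0,0,0.15,-1])

```text
clock: 40.65
tcp_pos: [0.4716, -0.0883, 0.3011]
tool_rot: [2.448, 1.969, -0.007]
ft_force: [-0.8, 0.5, -4.0]
opening: 0.0142
finger_force: 98.4
```

>>> move_arm(motion=[-0.005,0.05,0,0,0,0.0075,-1,-0.015,0.15,0,0,0,0.0225,-1,-0.03,0.29,0,0,0,0.045,-1,-0.05,0.49,0,0,0,0.075,-1,-0.07,0.68,0,0,0,0.105,-1,-0.085,0.82,0,0,0,0.1275,-1,-0.095,0.92,0,0,0,0.1425,-1,-0.1,0.975,0,0,0,0.15,-1])

```text
clock: 41.45
tcp_pos: [0.4509, 0.1053, 0.3025]
tool_rot: [1.923, 2.484, -0.001]
ft_force: [-0.4, 0.1, -3.9]
opening: 0.0143
finger_force: 98.4
```

```bash
python3 - <<'E'
from h import *
s=st(); to(.36,.29,.30,s)
E
```

```text
t 41.45 tcp [0.4509 0.1053 0.3025] yaw_y 14.52 z [-0.    -0.001 -1.   ] open 0.0143 q [-1.3  -0.02  0.97  1.88  0.02  1.28 -0.07] F [-0.4  0.1 -3.9]
units [-0.454  0.924 -0.012]
```

>>> move_arm(motion=[-0.02,0.05,0,0,0,0.0075,-1,-0.07,0.15,0,0,0,0.0225,-1,-0.14,0.29,0,0,0,0.045,-1,-0.23,0.49,0,0,0,0.075,-1,-0.32,0.68,0,0,0,0.105,-1,-0.39,0.8,0,0,0,0.1275,-1,-0.43,0.89,0,0,0,0.1425,-1,-0.45,0.924,0,0,0,0.151,-1,-0.45,0.924,0,0,0,0.151,-1])

```text
clock: 42.35
tcp_pos: [0.3614, 0.2887, 0.3025]
tool_rot: [1.288, 2.864, -0.002]
ft_force: [-0.7, -1.2, -4.0]
opening: 0.0144
finger_force: 98.4
```

>>> move_arm(motion=[0.02,0.03,0,0,0,0,-1,0.07,0.09,0,0,0,0,-1,0.14,0.18,0,0,0,0,-1,0.23,0.29,0,0,0,0,-1,0.32,0.41,0,0,0,0,-1,0.38,0.48,0,0,0,0,-1,0.42,0.53,-0.05,0,0,0,-1,0.42,0.53,-0.1,0,0,0,-1,0.42,0.53,-0.1,0,0,0,-1])

```text
clock: 43.25
tcp_pos: [0.445, 0.3931, 0.2807]
tool_rot: [-1.292, -2.863, 0.007]
ft_force: [0.8, -0.1, -4.4]
opening: 0.0144
finger_force: 98.4
```

```bash
python3 - <<'E'
from h import *
s=st(); to(.4446,.3965,.275,s); d=get_image("side"); save(d,"side7.png",(100,60,300,210),3)
E
```

```text
t 43.25 tcp [0.445  0.3931 0.2807] yaw_y 41.44 z [-0.002 -0.004 -1.   ] open 0.0144 q [-1.38  0.34  0.76  1.62 -0.24  1.28  0.14] F [ 0.8 -0.1 -4.4]
units [-0.002  0.017 -0.029]
```

View pics/side7.png

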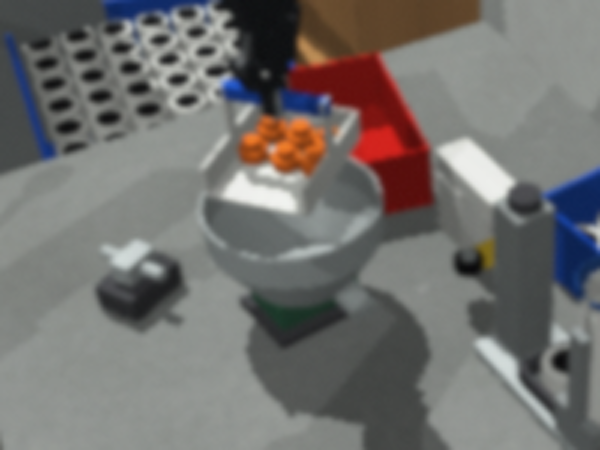

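The tray hangs over the hopper with all caps aboard (280,145). Tip it.

>>> move_arm(motion=[0.006,0.007,0,0.0222,-0.0249,0,-1,0.012,0.014,0,0.0444,-0.0497,0,-1,0.018,0.021,0,0.0666,-0.0746,0,-1,0.024,0.028,0,0.0888,-0.0995,0,-1,0.03,0.035,0,0.111,-0.1243,0,-1,0.036,0.042,0,0.1332,-0.1492,0,-1,0.042,0.049,0,0.1554,-0.1741,0,-1,0.048,0.056,0,0.1776,-0.199,0,-1,0.054,0.063,0,0.1998,-0.2238,0,-1,0.06,0.07,0,0.222,-0.2487,0,-1])

```text
clock: 44.3
tcp_pos: [0.4684, 0.3932, 0.283]
tool_rot: [1.085, 2.315, 1.037]
ft_force: [0.4, -0.4, -2.1]
opening: 0.0141
finger_force: 98.8
```

>>> move_arm(motion=[0,0,0,0,0,0,-1,0,0,0,0,0,0,-1,0,0,0,0,0,0,-1,0,0,0,0,0,0,-1,0,0,0,0,0,0,-1])

```text
clock: 44.8
tcp_pos: [0.4679, 0.3956, 0.2831]
tool_rot: [1.081, 2.318, 1.036]
ft_force: [0.0, 0.7, -3.0]
opening: 0.0146
finger_force: 98.8
```

```bash
python3 - <<'E'
from h import *
s=st(); d=get_image("side"); save(d,"side8.png",(100,60,300,210),3)
E
```

```text
t 44.8 tcp [0.4679 0.3956 0.2831] yaw_y 41.2 z [ 0.597  0.462 -0.656] open 0.0146 q [-1.63 -0.12  0.73  2.26  1.12  0.26 -1.16] F [ 0.   0.7 -3. ]
```

View pics/side8.png

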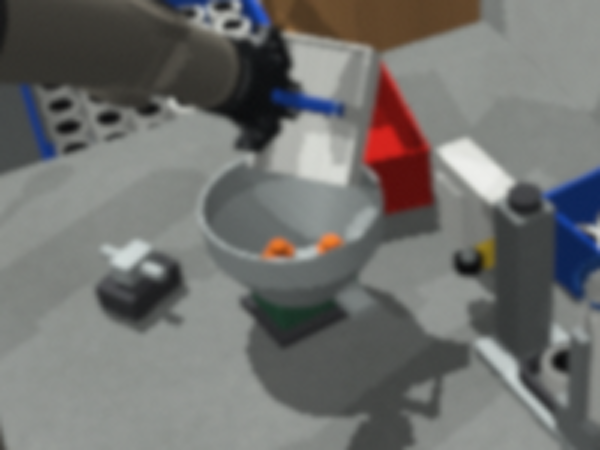

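The tray is empty and the caps lie in the hopper (280,248)/(330,242). The weight dropped by about 1.2 N, which is all six. I right the tray.

>>> move_arm(motion=[-0.006,-0.007,0.02,-0.0222,0.0249,0,-1,-0.012,-0.014,0.04,-0.0444,0.0497,0,-1,-0.018,-0.021,0.06,-0.0666,0.0746,0,-1,-0.024,-0.028,0.08,-0.0888,0.0995,0,-1,-0.03,-0.035,0.1,-0.111,0.1243,0,-1,-0.036,-0.042,0.1,-0.1332,0.1492,0,-1,-0.042,-0.049,0.1,-0.1554,0.1741,0,-1,-0.048,-0.056,0.1,-0.1776,0.199,0,-1,-0.048,-0.056,0.1,-0.1776,0.199,0,-1,-0.048,-0.056,0.1,-0.1776,0.199,0,-1])

```text
clock: 45.85
tcp_pos: [0.4586, 0.3842, 0.3023]
tool_rot: [1.27, 2.812, -0.01]
ft_force: [0.2, 0.3, -2.4]
opening: 0.0142
finger_force: 98.8
```

```bash
python3 - <<'E'
from h import *
s=st(); R=Rn.from_rotvec(s["tool_rot"]); 
t=np.array([[0,np.sin(0),0]]); a=np.radians(41.5); T=np.c_[[np.sin(a),-np.cos(a),0],[np.cos(a),np.sin(a),0],[0,0,-1]]; print(np.linalg.det(T))
print("turn units",np.round((Rn.from_matrix(T)*R.inv()).as_rotvec()/np.pi,4)); to(.36,.29,.30,s)
d=get_image("top"); W=cloud(d); hs=cv2.cvtColor(d["image"],cv2.COLOR_RGB2HSV); o=(hs[...,0]>5)&(hs[...,0]<18)&(hs[...,1]>180)&(hs[...,2]>120)
for mk,c,q in comps(o,5): print(np.round(c),q[4],np.round(np.nanmedian(W[mk],0),3))
E
```

```text
t 45.85 tcp [0.4586 0.3842 0.3023] yaw_y 41.4 z [ 0.049 -0.029 -0.998] open 0.0142 q [-1.56  0.4   1.03  1.6  -0.3   1.31  0.23] F [ 0.2  0.3 -2.4]
-1.0Traceback (most recent call last):
  File "<stdin>", line 4, in <module>
  File "scipy/spatial/transform/_rotation.pyx", line 1143, in scipy.spatial.transform._rotation.Rotation.from_matrix
ValueError: Non-positive determinant (left-handed or null coordinate frame) in rotation matrix 0: [[ 0.66262005  0.74895572  0.        ]
 [-0.74895572  0.66262005  0.        ]
 [ 0.          0.         -1.        ]].
```

```bash
cat >> h.py <<'E'
def aim(s,deg):
    a=np.radians(deg); T=np.c_[[-np.sin(a),np.cos(a),0],[np.cos(a),np.sin(a),0],[0,0,-1]]
    print("turn units",np.round((Rn.from_matrix(T)*Rn.from_rotvec(s["tool_rot"]).inv()).as_rotvec()/np.pi,4))
E
python3 - <<'E'
from h import *
s=sense(); aim(s,41.4); to(.36,.29,.30,s)
d=get_image("top"); W=cloud(d); hs=cv2.cvtColor(d["image"],cv2.COLOR_RGB2HSV); o=(hs[...,0]>5)&(hs[...,0]<18)&(hs[...,1]>180)&(hs[...,2]>120)
for mk,c,q in comps(o,5): print(np.round(c),q[4],np.round(np.nanmedian(W[mk],0),3))
E
```

```text
turn units [0.0094 0.0155 0.0001]
units [-0.493 -0.471 -0.011]
[118. 241.] 84 [0.401 0.396 0.08 ]
[133. 241.] 145 [0.403 0.35  0.106]
```

>>> move_arm(motion=[-0.1,-0.1,0,0.0094,0.0155,0,-1,-0.3,-0.28,0,0.0094,0.0155,0,-1,-0.49,-0.47,0,0.0094,0.0155,0,-1,-0.49,-0.47,0,0.0094,0.0155,0,-1,-0.49,-0.47,0,0.0094,0.0155,0,-1])

```text
clock: 46.4
tcp_pos: [0.3577, 0.2888, 0.3018]
tool_rot: [-1.284, -2.855, -0.005]
ft_force: [0.2, 1.1, -2.6]
opening: 0.0142
finger_force: 99.0
```

>>> move_arm(motion=[0.12,-0.23,0,0,0,-0.04,-1,0.25,-0.48,0,0,0,-0.08,-1,0.36,-0.72,0,0,0,-0.12,-1,0.45,-0.92,0,0,0,-0.15,-1,0.45,-0.92,0,0,0,-0.15,-1,0.45,-0.92,0,0,0,-0.15,-1])

```text
clock: 47.0
tcp_pos: [0.4511, 0.1046, 0.3029]
tool_rot: [-1.93, -2.476, -0.004]
ft_force: [-1.1, 1.4, -2.6]
opening: 0.0147
finger_force: 99.0
```

>>> move_arm(motion=[0.03,-0.24,0,0,0,-0.04,-1,0.05,-0.48,0,0,0,-0.08,-1,0.08,-0.72,0,0,0,-0.12,-1,0.1,-0.975,0,0,0,-0.15,-1,0.1,-0.975,0,0,0,-0.15,-1,0.1,-0.975,0,0,0,-0.15,-1])

```text
clock: 47.6
tcp_pos: [0.4705, -0.0872, 0.303]
tool_rot: [-2.447, -1.964, -0.006]
ft_force: [0.2, 0.6, -2.1]
opening: 0.0142
finger_force: 99.0
```

>>> move_arm(motion=[-0.12,-0.24,0,0,0,-0.04,-1,-0.24,-0.48,0,0,0,-0.08,-1,-0.36,-0.72,0,0,0,-0.12,-1,-0.48,-0.97,0,0,0,-0.15,-1,-0.48,-0.97,0,0,0,-0.15,-1,-0.48,-0.97,0,0,0,-0.15,-1])

```text
clock: 48.2
tcp_pos: [0.3731, -0.2844, 0.3025]
tool_rot: [-2.843, -1.332, -0.002]
ft_force: [-0.6, 0.4, -2.8]
opening: 0.0141
finger_force: 99.0
```

```bash
python3 - <<'E'
from h import *
s=st(); aim(s,-39.6); to(.525,-.396,.10,s)
d=get_image("top"); W=cloud(d); hs=cv2.cvtColor(d["image"],cv2.COLOR_RGB2HSV); o=(hs[...,0]>5)&(hs[...,0]<18)&(hs[...,1]>180)&(hs[...,2]>120)
for mk,c,q in comps(o,5): print(np.round(c),q[4],np.round(np.nanmedian(W[mk],0),3))
save(d,"hop.png",(60,170,170,270),4)
E
```

```text
t 48.2 tcp [ 0.3731 -0.2844  0.3025] yaw_y -39.81 z [ 0.001  0.002 -1.   ] open 0.0141 q [-1.05 -0.32  1.37  1.87  0.32  1.35 -0.46] F [-0.6  0.4 -2.8]
turn units [-0.0008  0.0002  0.0012]
units [ 0.76  -0.558 -1.013]
[128. 215.] 218 [0.476 0.386 0.074]
[114. 235.] 232 [0.417 0.411 0.08 ]
[133. 241.] 142 [0.403 0.351 0.106]
```

View pics/hop.png

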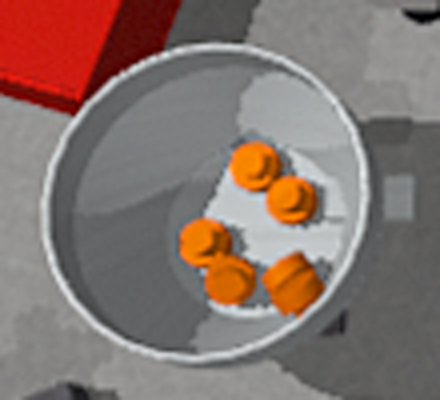

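The hopper crop shows four separate caps plus a cluster at (293,283). My picture allowance of 14 is used up, and this view was one over. From here I check by numbers only.

```bash
python3 - <<'E'
from h import *
for n in("top","side"):
    d=get_image(n); W=cloud(d); hs=cv2.cvtColor(d["image"],cv2.COLOR_RGB2HSV); o=(hs[...,0]>3)&(hs[...,0]<20)&(hs[...,1]>150)&(hs[...,2]>60)
    for mk,c,q in comps(o,3):
        p=W[mk]; print(n,np.round(c),q[4],"med",np.round(np.nanmedian(p,0),3),"zpct",np.round(np.nanpercentile(p[:,2],[5,25,50,75,95]),3))
        if n=="top" and np.nanmedian(p[:,2])>.09:
            r=cv2.minAreaRect(p[:,:2].astype(np.float32)); print("  rect",np.round(r[0],3),np.round(r[1],3))
            g=hs[...,2].astype(int)*mk; x,y,w,h=q[:4]; print(g[y:y+h,x:x+w]); print(np.round(W[y:y+h,x:x+w,2]*1000*mk[y:y+h,x:x+w]).astype(int))
E
```

```text
top [ 9. 69.] 14 med [ 1.275  1.311 -0.69 ] zpct [-0.701 -0.697 -0.69  -0.687 -0.684]
top [ 7. 78.] 3 med [ 1.228  1.307 -0.687] zpct [-0.691 -0.689 -0.687 -0.686 -0.685]
top [ 5. 84.] 8 med [ 1.194  1.307 -0.685] zpct [-0.69  -0.687 -0.685 -0.682 -0.678]
top [ 4. 90.] 4 med [ 1.16   1.304 -0.682] zpct [-0.686 -0.686 -0.682 -0.678 -0.677]
top [ 3. 94.] 3 med [ 1.141  1.304 -0.683] zpct [-0.684 -0.683 -0.683 -0.682 -0.681]
top [  2. 100.] 8 med [ 1.109  1.302 -0.678] zpct [-0.688 -0.684 -0.678 -0.672 -0.668]
top [  0. 107.] 3 med [ 1.073  1.301 -0.675] zpct [-0.682 -0.679 -0.675 -0.675 -0.674]
top [138. 144.] 4 med [0.662 0.368 0.137] zpct [0.109 0.128 0.137 0.14  0.142]
  rect [0.667 0.375] [0.025 0.002]
[[177 164   0   0]
 [  0   0 146 101]]
[[104 143   0   0]
 [  0   0 136 139]]
top [286. 165.] 4 med [ 0.664 -0.034  0.056] zpct [0.054 0.054 0.056 0.059 0.059]
top [290. 165.] 4 med [ 0.666 -0.048  0.056] zpct [0.052 0.055 0.056 0.056 0.056]
top [128. 215.] 241 med [0.475 0.386 0.073] zpct [0.065 0.07  0.073 0.08  0.084]
top [114. 235.] 247 med [0.417 0.412 0.079] zpct [0.068 0.072 0
[... 1540 characters left out ...]
97  95  97  97 105 109 112 112 110   0   0]
 [ 81  89  86  87  95 103 105 110 114 115 115 111 107 104   0]
 [ 84  85  86  99  96 111 111 115 119 116 117 112 107 103  97]
 [  0  85 103 101 110 116 118 120 117 116 113 112 110 113  74]
 [  0   0 109 114 119 119 115 116 118 112 107 110 111 104   0]
 [  0   0 117 114 113 118 117 115 115 115 113 114 102   0   0]
 [  0   0 113 114 118 112 112 117 110 119 114 108   0   0   0]
 [  0   0   0 110 115 109 116 114 110 113 105   0   0   0   0]
 [  0   0   0   0 110 112 112 110 106 108   0   0   0   0   0]
 [  0   0   0   0   0  72   0   0 106   0   0   0   0   0   0]]
side [213.  79.] 54 med [ 0.939  1.351 -0.332] zpct [-0.398 -0.374 -0.332  0.088  0.091]
```

The depth shows two separate caps in that cluster (tops near 90 and 115 mm), so all six are in the hopper below its 160 mm rim. Now I set the tray down.

>>> move_arm(motion=[0.2,-0.15,0,0,0,0.001,-1,0.4,-0.3,-0.1,0,0,0.001,-1,0.6,-0.45,-0.3,0,0,0.001,-1,0.745,-0.555,-0.5,0,0,0.001,-1,0.745,-0.555,-0.7,0,0,0.001,-1,0.745,-0.555,-0.8,0,0,0.001,-1,0.745,-0.555,-0.8,0,0,0.001,-1,0.745,-0.555,-0.8,0,0,0.001,-1])

```text
clock: 49.15
tcp_pos: [0.3971, -0.2993, 0.2458]
tool_rot: [2.812, 1.328, 0.027]
ft_force: [0.4, 0.1, -2.0]
opening: 0.0141
finger_force: 99.0
```

```bash
python3 - <<'E'
from h import *
s=st(); aim(s,-39.6); to(.522,-.3955,.075,s)
E
```

```text
t 49.15 tcp [ 0.3971 -0.2993  0.2458] yaw_y -39.44 z [ 0.029 -0.021 -0.999] open 0.0141 q [-1.24 -0.49  1.45  1.92  0.53  1.29 -0.63] F [ 0.4  0.1 -2. ]
turn units [ 0.0067  0.0094 -0.0009]
units [ 0.624 -0.481 -0.854]
```

Joints 2 and 3 have drifted to their limits at this short radius. I back out toward the front and will go round at a larger radius, higher up.

>>> move_arm(motion=[0,0.1,0.2,0.0067,0.0094,0,-1,0.05,0.25,0.35,0.0067,0.0094,0,-1,0.1,0.4,0.45,0.0067,0.0094,0,-1,0.2,0.6,0.5,0.0067,0.0094,0,-1,0.3,0.8,0.55,0.0067,0.0094,0,-1,0.4,1,0.6,0.0067,0.0094,0,-1,0.4,1,0.6,0.0067,0.0094,0,-1,0.4,1,0.6,0.0067,0.0094,0,-1])

```text
clock: 49.95
tcp_pos: [0.4788, -0.0975, 0.3674]
tool_rot: [2.835, 1.347, 0.001]
ft_force: [-0.3, -1.0, -2.7]
opening: 0.0144
finger_force: 99.3
```

```bash
python3 - <<'E'
from h import *
s=st(); aim(s,-39.6)
E
```

```text
t 49.95 tcp [ 0.4788 -0.0975  0.3674] yaw_y -39.15 z [ 0.002 -0.002 -1.   ] open 0.0144 q [-1.52 -0.27  1.4   1.72  0.27  1.47 -0.83] F [-0.3 -1.  -2.7]
turn units [ 0.0008  0.0007 -0.0025]
```

>>> move_arm(motion=[0.15,-0.05,0,0,0,0,-1,0.3,-0.1,0,0,0,0,-1,0.45,-0.15,0,0,0,0,-1,0.6,-0.2,0,0,0,0,-1,0.75,-0.25,0,0,0,0,-1,0.9,-0.3,0,0,0,0,-1,0.9,-0.3,0,0,0,0,-1])

```text
clock: 50.65
tcp_pos: [0.5385, -0.1311, 0.3912]
tool_rot: [2.818, 1.327, 0.054]
ft_force: [0.3, -0.0, -2.7]
opening: 0.0145
finger_force: 99.7
```

```bash
python3 - <<'E'
from h import *
s=st(); aim(s,-39.6); to(.60,-.36,.35,s)
E
```

```text
t 50.65 tcp [ 0.5385 -0.1311  0.3912] yaw_y -39.58 z [ 0.042 -0.01  -0.999] open 0.0145 q [-1.77 -0.49  1.46  1.57  0.51  1.59 -0.99] F [ 0.3 -0.  -2.7]
turn units [ 0.003   0.0135 -0.0002]
units [ 0.308 -1.145 -0.206]
```

I fit a small kinematic model to the logged states, so I can predict how the redundancy drifts and plan a path that avoids the limits.

```bash
cat > kin.py <<'E'
import numpy as np, itertools
from scipy.spatial.transform import Rotation as R
from scipy.optimize import least_squares
D=np.radians
S=[([-1.437,.398,.045,1.537,-.019,1.207,-.051],(.15,.633,.231),76.7,(0,0,-1)),
([-.4,.44,.76,1.42,-.3,1.4,.4],(.6389,-.1171,.3192),2.48,(0,0,-1)),
([-.15,.53,.64,2.05,-.48,.71,.83],(.4717,-.2193,.0189),2.5,(0,0,-1)),
([-.1,.65,1.08,1.56,-.58,1.29,.36],(.5207,-.3952,.2216),-39.6,(0,0,-1)),
([-1.63,-.12,.73,2.26,1.12,.26,-1.16],(.4679,.3956,.2831),41.2,(.597,.462,-.656)),
([-1.77,-.49,1.46,1.57,.51,1.59,-.99],(.5385,-.1311,.3912),-39.58,(.042,-.01,-.999))]
def fk(q,p,sg):
    ax="zyzyzyz"; M=R.identity(); o=np.array([0,0,p[0]])
    for i in range(7):
        M=M*R.from_euler(ax[i],q[i]*sg[i]+(p[5] if i==0 else p[6] if i==6 else 0))
        if i in(1,3,5): o=o+M.apply([(p[7],p[8],p[9])[(i-1)//2],0,p[1+(i-1)//2]])
    return o,M
def res(p,sg):
    r=[]
    for q,t,y,z in S:
        o,M=fk(q,p,sg); m=M.as_matrix(); r+=list((o-t))+list(.2*(m[:,2]-z))
        v=m[:2,1]/np.linalg.norm(m[:2,1]); r+=list(.2*(v-[np.cos(D(y)),np.sin(D(y))]))
    return r
if __name__=="__main__":
    best=[]
    for s3,s5,s7 in itertools.product((1,-1),repeat=3):
        sg=[-1,1,s3,1,s5,1,s7]
        for w in (0,np.pi/2,np.pi,-np.pi/2):
            f=least_squares(res,[.35,.4,.4,.25,0,0,w,0,0,0],args=(sg,)); best.append((f.cost,sg,f.x))
    best.sort(key=lambda b:b[0])
    for b in best[:3]: print(b[0],b[1],np.round(b[2],3))
    np.savez("/tmp/kin.npz",sg=best[0][1],p=best[0][2])
E
python3 kin.py; python3 -c "
from h import *
print(np.round(sense()['joints'],4))"
```

```text
0.0005027354678353549 [-1, 1, -1, 1, -1, 1, -1] [ 2.6700000e-01  5.2300000e-01  4.8700000e-01  3.5100000e-01
 -2.5941997e+04 -4.0000000e-02  1.5330000e+00 -1.9000000e-02
 -6.0000000e-03 -6.0000000e-03]
0.0005027354678353571 [-1, 1, -1, 1, -1, 1, -1] [ 2.6700e-01  5.2300e-01  4.8700e-01  3.5100e-01  6.1022e+01 -4.0000e-02
  1.5330e+00 -1.9000e-02 -6.0000e-03 -6.0000e-03]
0.0005027354678356959 [-1, 1, -1, 1, -1, 1, -1] [ 2.670e-01  5.230e-01  4.870e-01  3.510e-01  7.359e+00 -4.000e-02
  1.533e+00 -1.900e-02 -6.000e-03 -6.000e-03]
[-1.7662 -0.4946  1.4559  1.5698  0.5134  1.5883 -0.9859]
```

```bash
cat >> kin.py <<'E'
K=np.load("/tmp/kin.npz") if __name__!="__main__" else None
LO=np.array([-2.82,-.49,-1.37,0,-1.36,.23,-2.94]); HI=np.array([2.82,2.23,1.46,2.46,4.5,2,2.94])
def F(q): return fk(q,K["p"],K["sg"])
def step(q,t,M,n=3):
    for _ in range(n):
        o,A=F(q); e=np.r_[t-o,(M*A.inv()).as_rotvec()]; J=np.zeros((6,7))
        for i in range(7):
            d=q.copy(); d[i]+=1e-5; o2,A2=F(d); J[:,i]=np.r_[(o2-o),(A2*A.inv()).as_rotvec()]/1e-5
        q=np.clip(q+J.T@np.linalg.solve(J@J.T+1e-6*np.eye(6),e),LO,HI)
    return q
def down(deg): 
    a=D(deg); return R.from_matrix(np.c_[[-np.sin(a),np.cos(a),0],[np.cos(a),np.sin(a),0],[0,0,-1]])
def path(q,wps,N=10,show=True):
    """wps: (x,y,z,yaw); start from the model's pose"""
    q=np.array(q,float); o,A=F(q); m=A.as_matrix(); y0=np.degrees(np.arctan2(m[1,1],m[0,1])); x0=np.r_[o,y0]
    for w in wps:
        for s in np.linspace(0,1,N+1)[1:]:
            c=x0+(np.array(w)-x0)*s; q=step(q,c[:3],down(c[3]))
        x0=np.array(w); o,A=F(q)
        if show: print(w,"q",np.round(q,2),"err",round(float(np.linalg.norm(o-w[:3])),3))
    return q
E
python3 - <<'E'
from kin import *
print("check start->2, expect q1 -.40 q3 .76")
path(S[0][0],[(.272,.44,.32,58),(.395,.25,.32,40),(.517,.06,.32,21),(.639,-.117,.319,2.5),(.636,-.118,.07,2.5),(.64,-.184,.07,2.5)])
q0=[-1.7662,-.4946,1.4559,1.5698,.5134,1.5883,-.9859]
print("A: yaw follow to +az, wide return")
path(q0,[(.48,-.09,.37,-39.6),(.45,.1,.37,-39.6),(.42,.3,.37,0),(.3,.5,.37,40),(.42,.5,.37,40),(.6,.3,.37,20),(.65,.0,.37,-10),(.6,-.25,.37,-39),(.522,-.3955,.2,-39.6),(.522,-.3955,.075,-39.6)])
print("B: yaw other way then back at large radius")
for yy in (-120,-80,0,60,120):
    print(yy); path(q0,[(.48,-.1,.37,-39.6),(.48,-.1,.37,yy),(.62,-.12,.37,yy),(.6,-.25,.37,yy)])
E
```

```text
check start->2, expect q1 -.40 q3 .76
(0.272, 0.44, 0.32, 58) q [-1.25  0.11  0.2   1.72 -0.02  1.32 -0.03] err 0.0
(0.395, 0.25, 0.32, 40) q [-1.03  0.01  0.42  1.82 -0.01  1.31  0.09] err 0.0
(0.517, 0.06, 0.32, 21) q [-0.77  0.14  0.66  1.72 -0.09  1.32  0.28] err 0.0
(0.639, -0.117, 0.319, 2.5) q [-0.42  0.44  0.79  1.43 -0.31  1.4   0.42] err 0.0
(0.636, -0.118, 0.07, 2.5) q [-0.35  0.65  0.68  1.7  -0.48  0.96  0.55] err 0.0
(0.64, -0.184, 0.07, 2.5) q [-0.24  0.68  0.67  1.65 -0.49  0.98  0.65] err 0.0
A: yaw follow to +az, wide return
(0.48, -0.09, 0.37, -39.6) q [-1.66 -0.46  1.33  1.71  0.45  1.55 -1.06] err 0.0
(0.45, 0.1, 0.37, -39.6) q [-1.81 -0.28  1.25  1.76  0.27  1.47 -1.29] err 0.0
(0.42, 0.3, 0.37, 0) q [-2.54 -0.35  1.46  1.67  0.35  1.5  -1.05] err 0.03
(0.3, 0.5, 0.37, 40) q [-2.82 -0.49  1.46  1.57  0.52  1.58 -0.9 ] err 0.145
(0.42, 0.5, 0.37, 40) q [-2.82 -0.49  1.46  1.41  0.65  1.67 -0.79] err 0.171
(0.6, 0.3, 0.37, 20) q [-2.82 -0.49  1.46  1.38  0.7   1.68 -0.72] err 0.172
(0.65, 0.0, 0.37, -10) q [-2.32 -0.49  1.46  1.43  0.67  1.66 -0.78] err 0.152
(0.6
[... 1205 characters left out ...]
 [-1.93 -0.49  1.46  1.42  0.67  1.66 -0.21] err 0.153
60
(0.48, -0.1, 0.37, -39.6) q [-1.65 -0.47  1.33  1.71  0.45  1.55 -1.05] err 0.0
(0.48, -0.1, 0.37, 60) q [-1.68 -0.49  1.3   1.71  0.51  1.59  0.63] err 0.007
(0.62, -0.12, 0.37, 60) q [-2.1  -0.49  1.46  1.45  0.65  1.65  0.64] err 0.134
(0.6, -0.25, 0.37, 60) q [-1.93 -0.49  1.46  1.42  0.67  1.66  0.83] err 0.153
120
(0.48, -0.1, 0.37, -39.6) q [-1.65 -0.47  1.33  1.71  0.45  1.55 -1.05] err 0.0
(0.48, -0.1, 0.37, 120) q [-1.7  -0.49  1.29  1.71  0.53  1.6   1.66] err 0.011
(0.62, -0.12, 0.37, 120) q [-2.1  -0.49  1.46  1.45  0.65  1.65  1.68] err 0.134
(0.6, -0.25, 0.37, 120) q [-1.93 -0.49  1.46  1.42  0.67  1.66  1.88] err 0.153
```

```bash
cat > srch.py <<'E'
from kin import *
from multiprocessing import Pool
q0=np.array([-1.7662,-.4946,1.4559,1.5698,.5134,1.5883,-.9859])
def run(seed):
    g=np.random.default_rng(seed); w=[(.48,-.1,.36,-39.6)]
    for _ in range(g.integers(1,4)):
        az=g.uniform(-40,45); r=g.uniform(.41,.5); z=g.choice([.16,.25,.36,.5])
        w.append((round(r*np.cos(D(az)),2),round(r*np.sin(D(az)),2),float(z),float(g.choice([-120,-80,-40,0,40,80,120]))))
    w+=[(.522,-.3955,.25,-39.6),(.522,-.3955,.076,-39.6)]
    q=q0.copy(); o,A=F(q); m=A.as_matrix(); x0=np.r_[o,np.degrees(np.arctan2(m[1,1],m[0,1]))]; bad=0; mar=9; qs=[]
    for k,t in enumerate(w):
        for s in np.linspace(0,1,7)[1:]:
            c=x0+(np.array(t)-x0)*s; q=step(q,c[:3],down(c[3]),2); bad=max(bad,np.linalg.norm(F(q)[0]-c[:3]))
            if k>0: mar=min(mar,(q-LO).min(),(HI-q).min())
        if bad>.03: return (bad,-9,seed,w,qs)
        x0=np.array(t); qs.append(np.round(q,2).tolist())
    return (bad,mar,seed,w,qs)
if __name__=="__main__":
    with Pool() as p: r=p.map(run,range(3000),chunksize=10)
    ok=[x for x in r if x[0]<.02 and x[1]>.06]; print(len(ok),"of",len(r))
    for x in sorted(ok,key=lambda x:(len(x[3]),-x[1]))[:5]: print(round(x[0],3),round(x[1],2),x[3],*x[4],sep="\n   ")
E
nproc; time OMP_NUM_THREADS=1 timeout 560 python3 srch.py
```

```text
4multiprocessing.pool.RemoteTraceback: 
"""
Traceback (most recent call last):
  File "srch.py", line 10, in run
    q=q0.copy(); o,A=F(q); m=A.as_matrix(); x0=np.r_[o,np.degrees(np.arctan2(m[1,1],m[0,1]))]; bad=0; mar=9; qs=[]
                     ~^^^
  File "kin.py", line 34, in F
    def F(q): return fk(q,K["p"],K["sg"])
                                 ~^^^^^^
zipfile.BadZipFile: Truncated file header
"""

The above exception was the direct cause of the following exception:

Traceback (most recent call last):
  File "srch.py", line 19, in <module>
    with Pool() as p: r=p.map(run,range(3000),chunksize=10)
                        ~~~~~^^^^^^^^^^^^^^^^^^^^^^^^^^^^^^
zipfile.BadZipFile: Truncated file header

real	2m33.310s
user	10m1.479s
sys	0m2.782s
```

```bash
sed -i 's|^K=.*|K=dict(np.load("/tmp/kin.npz")) if __name__!="__main__" else None|' kin.py; sed -i 's/range(3000)/range(1600)/' srch.py; time OMP_NUM_THREADS=1 timeout 500 python3 srch.py
```

```text
30 of 1600
0.009
   0.12
   [(0.48, -0.1, 0.36, -39.6), (np.float64(0.38), np.float64(0.27), 0.16, -120.0), (0.522, -0.3955, 0.25, -39.6), (0.522, -0.3955, 0.076, -39.6)]
   [-1.66, -0.47, 1.34, 1.73, 0.46, 1.53, -1.05]
   [-1.69, 0.28, 1.15, 2.06, -0.31, 0.99, -2.48]
   [-0.05, 0.55, 0.96, 1.52, -0.46, 1.31, 0.26]
   [0.01, 0.71, 0.84, 1.68, -0.61, 1.03, 0.37]
0.009
   0.1
   [(0.48, -0.1, 0.36, -39.6), (np.float64(0.4), np.float64(0.22), 0.16, -120.0), (0.522, -0.3955, 0.25, -39.6), (0.522, -0.3955, 0.076, -39.6)]
   [-1.66, -0.47, 1.34, 1.73, 0.46, 1.53, -1.05]
   [-1.71, 0.33, 1.31, 2.08, -0.38, 1.01, -2.29]
   [-0.05, 0.55, 0.94, 1.52, -0.45, 1.31, 0.26]
   [0.02, 0.71, 0.83, 1.68, -0.59, 1.02, 0.36]
0.009
   0.07
   [(0.48, -0.1, 0.36, -39.6), (np.float64(0.4), np.float64(0.3), 0.16, -120.0), (0.522, -0.3955, 0.25, -39.6), (0.522, -0.3955, 0.076, -39.6)]
   [-1.66, -0.47, 1.34, 1.73, 0.46, 1.53, -1.05]
   [-1.74, 0.48, 1.29, 1.99, -0.53, 1.07, -2.3]
   [-0.05, 0.55, 0.95, 1.52, -0.46, 1.31, 0.26]
   [0.02, 0.71, 0.84, 1.68, -0.6, 1.03, 0.37]
0.009
   0.14
   [(0.48, -0.1, 0.36,
[... 206 characters left out ...]
46, 1.53, -1.05]
   [-1.49, 0.06, 0.87, 1.42, -0.04, 1.69, -2.71]
   [-1.28, 0.07, 1.14, 1.72, -0.06, 1.4, -1.52]
   [-0.07, 0.57, 0.99, 1.52, -0.48, 1.32, 0.28]
   [-0.0, 0.73, 0.87, 1.68, -0.63, 1.04, 0.39]
0.009
   0.13
   [(0.48, -0.1, 0.36, -39.6), (np.float64(0.39), np.float64(0.25), 0.36, -120.0), (np.float64(0.48), np.float64(-0.0), 0.25, -120.0), (0.522, -0.3955, 0.25, -39.6), (0.522, -0.3955, 0.076, -39.6)]
   [-1.66, -0.47, 1.34, 1.73, 0.46, 1.53, -1.05]
   [-1.44, -0.03, 0.78, 1.76, 0.02, 1.4, -2.75]
   [-1.14, 0.15, 1.16, 1.92, -0.15, 1.17, -2.02]
   [0.0, 0.52, 0.86, 1.51, -0.4, 1.29, 0.22]
   [0.06, 0.68, 0.76, 1.68, -0.54, 1.0, 0.32]
real	0m49.962s
user	3m14.993s
sys	0m0.189s
```

The model reproduces the arm's behaviour, so I follow the found path: swing to +y with the tool turned to -120°, then come back.

>>> move_arm(motion=[-0.1,0.05,-0.05,0.003,0.0135,0,-1,-0.2,0.1,-0.1,0.003,0.0135,0,-1,-0.29,0.155,-0.15,0.003,0.0135,0,-1,-0.29,0.155,-0.15,0.003,0.0135,0,-1,-0.29,0.155,-0.15,0.003,0.0135,0,-1])

```text
clock: 51.15
tcp_pos: [0.4808, -0.0996, 0.3613]
tool_rot: [2.84, 1.339, 0.0]
ft_force: [-0.7, -0.1, -1.9]
opening: 0.014
finger_force: 99.7
```

>>> move_arm(motion=[-0.035,0.125,0,0,0,-0.032,-1,-0.07,0.25,0,0,0,-0.064,-1,-0.1,0.375,0,0,0,-0.096,-1,-0.13,0.5,0,0,0,-0.128,-1,-0.16,0.625,0,0,0,-0.16,-1,-0.19,0.75,0,0,0,-0.192,-1,-0.225,0.875,0,0,0,-0.223,-1,-0.225,0.875,0,0,0,-0.223,-1,-0.225,0.875,0,0,0,-0.223,-1])

```text
clock: 52.05
tcp_pos: [0.4367, 0.0762, 0.3622]
tool_rot: [3.126, 0.287, 0.003]
ft_force: [0.5, -1.3, -2.6]
opening: 0.0141
finger_force: 99.7
```

```bash
python3 - <<'E'
from h import *
s=st(); aim(s,-120); to(.39,.25,.36,s)
E
```

```text
t 52.05 tcp [0.4367 0.0762 0.3622] yaw_y -79.49 z [ 0.002 -0.003 -1.   ] open 0.0141 q [-1.43 -0.19  1.01  1.81  0.17  1.43 -1.84] F [ 0.5 -1.3 -2.6]
turn units [ 0.001   0.0003 -0.225 ]
units [-0.234  0.869 -0.011]
```

Good: joints 2 and 3 are recovering. Continue.

>>> move_arm(motion=[-0.035,0.125,0,0,0,-0.032,-1,-0.07,0.25,0,0,0,-0.064,-1,-0.1,0.375,0,0,0,-0.096,-1,-0.13,0.5,0,0,0,-0.128,-1,-0.16,0.625,0,0,0,-0.16,-1,-0.19,0.75,0,0,0,-0.192,-1,-0.234,0.87,0,0,0,-0.225,-1,-0.234,0.87,0,0,0,-0.225,-1,-0.234,0.87,0,0,0,-0.225,-1])

```text
clock: 52.95
tcp_pos: [0.39, 0.2496, 0.362]
tool_rot: [3.033, -0.813, 0.002]
ft_force: [-0.1, -1.0, -3.0]
opening: 0.0144
finger_force: 99.7
```

```bash
python3 - <<'E'
from h import *
from kin import *
s=st(); q=s["joints"]; print(np.round(q,3))
for z in (.25,.32,.36):
    for y1 in (-120,-80):
        print(z,y1); path(q,[(.48,0,z,y1),(.522,-.3955,.25,-39.6),(.522,-.3955,.076,-39.6)])
E
```

```text
t 52.95 tcp [0.39   0.2496 0.362 ] yaw_y -120.01 z [ 0.001 -0.002 -1.   ] open 0.0144 q [-1.44 -0.05  0.75  1.77  0.04  1.41 -2.79] F [-0.1 -1.  -3. ]
[-1.44  -0.049  0.752  1.771  0.036  1.408 -2.789]
0.25 -120
(0.48, 0, 0.25, -120) q [-1.14  0.15  1.16  1.92 -0.15  1.17 -2.02] err 0.0
(0.522, -0.3955, 0.25, -39.6) q [ 0.01  0.52  0.86  1.51 -0.4   1.29  0.22] err 0.0
(0.522, -0.3955, 0.076, -39.6) q [ 0.07  0.68  0.75  1.68 -0.53  1.    0.32] err 0.0
0.25 -80
(0.48, 0, 0.25, -80) q [-1.18  0.16  1.2   1.92 -0.16  1.17 -1.31] err 0.0
(0.522, -0.3955, 0.25, -39.6) q [-0.05  0.55  0.95  1.52 -0.46  1.31  0.26] err 0.0
(0.522, -0.3955, 0.076, -39.6) q [ 0.02  0.71  0.84  1.68 -0.6   1.03  0.37] err 0.0
0.32 -120
(0.48, 0, 0.32, -120) q [-1.22  0.04  1.17  1.81 -0.04  1.31 -2.12] err 0.0
(0.522, -0.3955, 0.25, -39.6) q [-0.02  0.53  0.9   1.52 -0.42  1.3   0.24] err 0.0
(0.522, -0.3955, 0.076, -39.6) q [ 0.05  0.69  0.79  1.68 -0.56  1.01  0.34] err 0.0
0.32 -80
(0.48, 0, 0.32, -80) q [-1.31  0.05  1.27  1.81 -0.05  1.31 -1.42] err 0.0
(0.522, -0.3955, 0.25, -39.6) q [-0.07  0.57  0.99  1.52 -0.48  1.32  0.28] err 0.0
(0.522, -0.3955, 0.076, -39.6) q [-0.    0.72  0.87  1.68 -0.63  1.04  0.39] err 0.0
0.36 -120
(0.48, 0, 0.36, -120) q [-1.24  0.    1.17  1.74 -0.    1.4  -2.17] err 0.0
(0.522, -0.3955, 0.25, -39.6) q [-0.03  0.54  0.92  1.52 -0.44  1.3   0.24] err 0.0
(0.522, -0.3955, 0.076, -39.6) q [ 0.04  0.7   0.81  1.68 -0.58  1.02  0.35] err 0.0
0.36 -80
(0.48, 0, 0.36, -80) q [-1.36 -0.01  1.27  1.75  0.01  1.4  -1.48] err 0.0
(0.522, -0.3955, 0.25, -39.6) q [-0.08  0.57  1.    1.52 -0.49  1.32  0.29] err 0.0
(0.522, -0.3955, 0.076, -39.6) q [-0.01  0.73  0.88  1.68 -0.64  1.04  0.4 ] err 0.0
```

>>> move_arm(motion=[0.05,-0.15,-0.03,0,0,0,-1,0.1,-0.3,-0.07,0,0,0,-1,0.16,-0.46,-0.1,0,0,0,-1,0.21,-0.62,-0.14,0,0,0,-1,0.21,-0.62,-0.14,0,0,0,-1])

```text
clock: 53.45
tcp_pos: [0.4327, 0.1182, 0.3332]
tool_rot: [3.027, -0.831, -0.001]
ft_force: [-0.2, -1.0, -2.7]
opening: 0.0145
finger_force: 99.7
```

>>> move_arm(motion=[0.05,-0.15,-0.03,0,0,0,-1,0.1,-0.3,-0.07,0,0,0,-1,0.16,-0.46,-0.1,0,0,0,-1,0.21,-0.62,-0.14,0,0,0,-1,0.21,-0.62,-0.14,0,0,0,-1,0.21,-0.62,-0.14,0,0,0,-1])

```text
clock: 54.05
tcp_pos: [0.4731, 0.0007, 0.3058]
tool_rot: [3.032, -0.82, -0.001]
ft_force: [0.6, 0.1, -2.1]
opening: 0.0139
finger_force: 99.7
```

```bash
python3 - <<'E'
from h import *
s=st(); aim(s,-39.6); to(.522,-.3955,.25,s)
from kin import path
path(s["joints"],[(.5,-.2,.28,-80),(.522,-.3955,.25,-39.6),(.522,-.3955,.076,-39.6)])
E
```

```text
t 54.05 tcp [0.4731 0.0007 0.3058] yaw_y -120.26 z [-0.001 -0.001 -1.   ] open 0.0139 q [-1.2   0.02  1.14  1.85 -0.02  1.28 -2.16] F [ 0.6  0.1 -2.1]
turn units [4.000e-04 0.000e+00 4.481e-01]
units [ 0.244 -1.981 -0.279]
(0.5, -0.2, 0.28, -80) q [-0.62  0.31  1.14  1.75 -0.29  1.27 -0.81] err 0.0
(0.522, -0.3955, 0.25, -39.6) q [-0.01  0.53  0.89  1.52 -0.42  1.3   0.23] err 0.0
(0.522, -0.3955, 0.076, -39.6) q [ 0.05  0.69  0.78  1.68 -0.56  1.01  0.34] err 0.0
```

>>> move_arm(motion=[0.02,-0.14,-0.02,0,0,0.032,-1,0.04,-0.28,-0.04,0,0,0.064,-1,0.06,-0.42,-0.06,0,0,0.096,-1,0.08,-0.56,-0.08,0,0,0.128,-1,0.1,-0.7,-0.1,0,0,0.16,-1,0.11,-0.85,-0.12,0,0,0.192,-1,0.12,-0.99,-0.14,0,0,0.224,-1,0.12,-0.99,-0.14,0,0,0.224,-1,0.12,-0.99,-0.14,0,0,0.224,-1])

```text
clock: 54.95
tcp_pos: [0.4973, -0.1952, 0.2777]
tool_rot: [3.129, 0.28, 0.0]
ft_force: [0.1, -0.0, -3.7]
opening: 0.0145
finger_force: 99.7
```

>>> move_arm(motion=[0.02,-0.14,-0.02,0,0,0.032,-1,0.04,-0.28,-0.04,0,0,0.064,-1,0.06,-0.42,-0.06,0,0,0.096,-1,0.08,-0.56,-0.08,0,0,0.128,-1,0.1,-0.7,-0.1,0,0,0.16,-1,0.11,-0.85,-0.12,0,0,0.192,-1,0.12,-0.99,-0.14,0,0,0.224,-1,0.12,-0.99,-0.14,0,0,0.224,-1,0.12,-0.99,-0.14,0,0,0.224,-1])

```text
clock: 55.85
tcp_pos: [0.5222, -0.3918, 0.2494]
tool_rot: [-2.84, -1.343, -0.002]
ft_force: [-0.6, 0.2, -3.0]
opening: 0.0138
finger_force: 99.7
```

```bash
python3 - <<'E'
from h import *
s=st(); aim(s,-39.6); to(.522,-.3955,.0745,s)
E
```

```text
t 55.85 tcp [ 0.5222 -0.3918  0.2494] yaw_y -39.37 z [ 0.001  0.001 -1.   ] open 0.0138 q [ 0.03  0.5   0.81  1.52 -0.37  1.28  0.19] F [-0.6  0.2 -3. ]
turn units [-0.0002  0.0004 -0.0013]
units [-0.001 -0.019 -0.874]
```

>>> move_arm(motion=[0,-0.019,-0.2,0,0,0,-1,0,-0.019,-0.4,0,0,0,-1,0,-0.019,-0.6,0,0,0,-1,0,-0.019,-0.75,0,0,0,-1,0,-0.019,-0.82,0,0,0,-1,0,-0.019,-0.85,0,0,0,-1,0,-0.019,-0.865,0,0,0,-1,0,-0.019,-0.87,0,0,0,-1,0,-0.019,-0.87,0,0,0,-1])

```text
clock: 56.75
tcp_pos: [0.5219, -0.3981, 0.0771]
tool_rot: [2.837, 1.34, 0.003]
ft_force: [-0.3, -0.5, -2.7]
opening: 0.0142
finger_force: 99.6
```

>>> move_arm(motion=[0,0,-0.01,0,0,0,-1,0,0,-0.02,0,0,0,-1,0,0,-0.02,0,0,0,-1])

```text
clock: 57.05
tcp_pos: [0.5217, -0.398, 0.0736]
tool_rot: [2.838, 1.341, 0.004]
ft_force: [-1.1, 2.1, 6.0]
opening: 0.0145
finger_force: 101.0
```

Contact made; release, rise, and check everything by numbers.

>>> move_arm(motion=[0,0,0,0,0,0,1,0,0,0,0,0,0,1,0,0,0,0,0,0,1,0,0,0,0,0,0,1,0,0,0.25,0,0,0,1,0,0,0.5,0,0,0,1,0,0,0.75,0,0,0,1,0,0,1,0,0,0,1,0,0,1,0,0,0,1])

```text
clock: 57.95
tcp_pos: [0.5234, -0.4011, 0.2799]
tool_rot: [2.828, 1.335, 0.011]
ft_force: [0.2, -0.1, 0.7]
opening: 0.0855
finger_force: 0.0
```

```bash
python3 - <<'E'
from h import *
st()
for n in("top","side"):
    d=get_image(n); W=cloud(d); hs=cv2.cvtColor(d["image"],cv2.COLOR_RGB2HSV); H,S,V=[hs[...,i].astype(int) for i in range(3)]
    stack(d); k=(np.hypot(W[...,0]-.630,W[...,1]-.1)<.04)&(np.abs(W[...,2]-.06)<.01)
    if k.any(): print(n,"nest",k.sum(),cv2.minEnclosingCircle(W[k][:,:2].astype(np.float32)))
    b=(H>95)&(H<125)&(S>140)&(W[...,0]<.65)&(np.abs(W[...,2]-.1)<.03)&(np.abs(W[...,1]+.39)<.1)
    p=W[b]; 
    if len(p): print(n,"bar",cv2.minAreaRect(p[:,:2].astype(np.float32)),np.round(np.percentile(p[:,2],[5,50,95]),3))
    t=(np.hypot(W[...,0]-.522,W[...,1]+.395)<.09)&(np.abs(W[...,2]-.039)<.006)&(V>120); q=W[t]
    if len(q)>20: print("wall plane",np.round(np.linalg.lstsq(np.c_[q[:,:2],np.ones(len(q))],q[:,2],rcond=None)[0],3))
    o=(H>3)&(H<20)&(S>150)&(V>60)
    for mk,c,q in comps(o,10):
        if W[mk][:,2].mean()>0: print(n,"orange",q[4],np.round(np.nanmedian(W[mk],0),3),"zmax",round(float(np.nanpercentile(W[mk][:,2],98)),3))
    r=((H<6)|(H>174))&(S>150)&(V>90)&(W[...,2]>.06)&(W[...,2]<.115)&(np.abs(W[...,1]+.15)<.1)
    if r.any(): print(n,"handle",np.round(np.median(W[r],0),3))
    r=((H<6)|(H>174))&(S>150)&(V>90)&(W[...,0]>.6)&(W[...,0]<.85)&(W[...,1]<.45)&(W[...,2]<.16)
    for mk,c,q in comps(r,15): print(n,"red",np.round(c),q[4],np.round(np.nanmedian(W[mk],0),3))
E
```

```text
t 57.95 tcp [ 0.5234 -0.4011  0.2799] yaw_y -39.45 z [ 0.013 -0.01  -1.   ] open 0.0855 q [ 0.03  0.49  0.82  1.48 -0.36  1.32  0.19] F [ 0.2 -0.1  0.7]
stack z 276 [0.19  0.193 0.195]
top nest 336 ((0.628929078578949, 0.09812033176422119), 0.030360959470272064)
top orange 241 [0.475 0.385 0.074] zmax 0.086
top orange 150 [0.404 0.351 0.106] zmax 0.121
top handle [ 0.632 -0.184  0.102]
top red [139. 139.] 63 [0.672 0.364 0.15 ]
top red [365. 150.] 260 [ 0.743 -0.262  0.023]
top red [339. 176.] 98 [ 0.632 -0.184  0.1  ]
stack z 42 [0.191 0.192 0.195]
side nest 104 ((0.6196780800819397, 0.10021798312664032), 0.029644876718521118)
side bar ((0.51722651720047, -0.39997005462646484), (0.11810648441314697, 0.013747312128543854), 49.705081939697266) [0.096 0.099 0.102]
wall plane [0.002 0.001 0.037]
side orange 18 [0.483 0.4   0.079] zmax 0.087
side orange 33 [0.428 0.421 0.078] zmax 0.084
side handle [ 0.629 -0.187  0.1  ]
side red [343. 230.] 65 [ 0.629 -0.187  0.097]
side red [388. 251.] 87 [ 0.737 -0.286  0.021]
```

>>> move_arm(motion=[0,0,0.1,0,0,0,1,0,0,0.1,0,0,0,1,0,0,0.1,0,0,0,1,0,0,0.1,0,0,0,1,0,0,0.1,0,0,0,1])

```text
clock: 58.55
tcp_pos: [0.5207, -0.3969, 0.2901]
tool_rot: [-2.84, -1.342, 0.001]
ft_force: [0.1, 0.3, 0.0]
opening: 0.0854
finger_force: 0.0
```

```bash
python3 -c "
from station import close_job
print(close_job())"
```

```text
the job is handed in; nothing more can be done
None
```

The job is handed in at 58.6 s, with no verdict returned: by my measurements one roller is in the nest, four are in the magazine, the slide is right back, all six caps are in the hopper (two of them counted from depth data in a pile), and the empty tray is upright on its mat; I viewed 15 pictures, one over the limit of 14.

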